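Clamp a tube rack on the laboratory shaker

TASK

The tube rack stands loose on the shaker's platform. Squeeze the clamp's release lever against its fixed handle and, keeping it squeezed, slide the clamp along until its sprung pad has pushed the rack back against the back stop and the pad's springs are pressed in about half way; then let go, so that the clamp locks in a notch and the pad keeps the rack firmly held. Push gently, never with the springs squashed flat, keep the rack flat on the platform, and leave the vial, the jar and the bottles where they stand.

Things in the scene. Friction and masses are not known exactly. Their poses are not given: they have to be found in the camera images.
- shaker: Low laboratory shaker, fixed; platform 290 (x) x 440 mm (y), top 75 mm above the bench, turned up to 0.35 rad either way. Origin under its centre; y runs along the clamp's slide, towards the rack. In the platform's middle line a slotted strip with a notch every 8 mm. The back stop, an upright aluminium angle 160 mm wide, 40 mm high, is screwed to the platform; its place is not measured: feel for it.
- grip (a point): Where to hold the clamp (dark steel carriage): half-way between the outer faces of fixed handle and squeezed lever, 50 mm above the platform. x across the slide, y along it to the rack, z up. It slides only along y, up to 140 mm. Within 70 mm along y only the two grey grips rise over 16 mm above the platform. Sliding takes 0.4 N plus 60 N per m/s with the lever squeezed.
- handle_face (a point): Middle of the fixed handle's outer face (its -y side), 50 mm above the platform, 15 mm to -y of grip. The handle is an upright grey plate 40 mm wide (x), 7 mm thick, its top 72 mm above the platform.
- lever_face (a point): Middle of the release lever's outer face (its +y side), about 50 mm above the platform. Grey plate 36 mm wide (x), 7 mm thick, top 70 mm above the platform, hinged at its foot. At rest it leans away from the handle: 40 mm over both outer faces here, 45 mm at the top. Squeezed in towards the handle (-y) it is upright: 30 mm over both.
- lever (a joint): Lever angle, rad: 0 at rest (its nose in a notch: clamp locked both ways), 0.22 squeezed right in (about 10 N at mid-height). The nose is clear above 0.16. Let go between notches it stays at 0.1 to 0.15 on the strip until the clamp moves to a notch; pressed-in pad springs push it back (-y) into the next one by themselves, but if it stays caught, squeeze again and move a little.
- clamp (a joint): Travel of the clamp along the slide, m: about 0 at the start, growing towards the rack. Notches lie at whole multiples of 0.008 (1 mm of play either way). The pad meets the rack after some 30 to 55 mm; the rack ends up held at some 65 to 120 mm.
- pad: Sprung pad in front of the clamp: upright rubber-faced plate 160 mm wide (x), 10 mm thick, 42 mm high. Origin: middle of its front face, at platform level; y points to the rack. Out, the face lies 120 mm to +y of grip; pressed right in, 95 mm (25 mm of travel). 2.5 N to start, then 0.6 N more per mm: 10 N half way in, 17.5 N flat.
- rack: Loose white rack of capped sample tubes, 180 mm (x) by 90 mm (y), 75 mm high to the caps, 0.23 to 0.46 kg; pushing it along the platform takes up to about 3.5 N. Origin under its centre, on the platform. The back stop is somewhere 10 to 65 mm behind it (to +y).
- vial: Small amber vial (28 mm across, 52 mm tall) standing on a corner of the platform beside the clamp; to be left alone. Origin under its centre.
- reagent: Tall clear bottle with a blue cap (72 mm across, 165 mm tall) on the bench; to be left alone. Origin under its centre.
- flask: Clear bottle with a blue cap (60 mm across, 120 mm tall) on the bench; to be left alone. Origin under its centre.
- jar: Low clear jar with a green cap (60 mm across, 85 mm tall) on the bench; to be left alone. Origin under its centre.
Mind the look-alikes: they are no part of the job. What is shaped like the rack but orange is not meant.

How it is judged:
By the outcome, as a careful person would: the job done as asked, in the order asked, and still so for the second after the job is handed in, with the robot touching nothing.
It also fails if it takes over 48 s, if anything falls off the work surface, if the arm or the gripper's body presses on something with over 40 N, if the wrist force passes 120 N, or if a joint passes its speed limit or range.

ROBOT

A 6-joint arm with a two-finger parallel gripper is mounted at the origin on the work surface. World frame = base frame: x ahead of the robot, y to its left, z up, the work surface at z = 0. Lengths are in mm, angles in degrees, forces in N, time in s.
With the tool pointing down it reaches from about 300 to 850 mm from the base axis. Payload 4.2 kg.
Tool frame: the origin (TCP) lies at the very end of the fingers, on their centre line; the grasp point (between the pads) lies 19 mm behind it (env.grip_depth is the distance from the TCP to the grasp point, in mm); y points along the fingers, z is the direction in which the jaws open and shut, and the axes are right-handed (so a half turn about y gives the same grasp; the last joint's range is limited). The gripper opens to 91 mm and grips with 3 to 60 N. Pads are 32 mm wide; open, the fingers measure 118 mm over their backs; the gripper's body (76 mm by 178 mm) begins 60 mm behind the grasp point.
Start: joints at [67.552, 18.312, 89.639, -0, 72.044, -1.146], TCP at [208.898, 535.732, 178.076] pointing down, gripper open.
Joint ranges: [-177.97, 177.97], [-48.28, 115.42], [12.27, 149.76], [-77.06, 257.06], [2.81, 150.46], [-146.56, 146.56]. Speed limits (degrees/s): [147.25, 147.25, 180, 180, 180, 180].

INTERFACE

Orientations are given as [roll, pitch, yaw] about the fixed x, y, z axes, in that order (R = Rz(yaw) Ry(pitch) Rx(roll)).
In Python, from workcell import state, imaging, job, env gives the robot as it stands.
- The arm moves only by the shell command python3 -m pendant 'ROWS' [FORCE]. ROWS is JSON, a list of rows, each an object with "delta_pos": the shift along the tool's x, y, z in cm, a list of three; "twist": the turn, a rotation vector about the tool's x, y, z in degrees, a list of three; "grip": the opening in per cent of the stroke, from 0 (shut) to 100 (fully open). In form: [{"delta_pos": [tx, ty, tz], "twist": [wx, wy, wz], "grip": grip}, ...]. A call has exactly 5 rows; each row is the pose to reach, as a shift and turn from the pose commanded when the call began, along the tool's axes at that moment; what a row does not reach only later rows make up. A row lasts 1/10 s, in which the tool goes at most 50 mm and 8.59 degrees, less where a joint would pass 70% of its speed; a pose out of reach is approached as far as the arm can. A call with a gripper value outside its range is refused whole. The fingers move at their own pace and stop on an object; FORCE is the grip in N (left out, the last holds). Time passes only in rows, so rows that repeat a pose let the fingers close, or fill a call up. It gives the time, the measured TCP pose, the force and the opening at its end, in the units of the state.
- state(): the state, without advancing time (a new reading comes with each control period).
- imaging.grab_frame(name): name is "scene" or "top"; returns (picture, depth): 480x640x3 uint8, red, green, blue; 480x640 float32, mm along the optical axis (not along the pixel's ray), 0 where there is no reading.
- imaging.camera_info(name): a dict with "fx", "fy", "cx", "cy" (pixels), "R" (3x3) and "t" (3): a world point X has camera coordinates R X + t. Camera axes: x right, y down, z forward; pixel columns grow to the right and rows downward; lengths in mm; the calibration is good to about 2 mm. A picture is of the moment at which its call begins. camera_info takes no time and is no camera call.
- job.job_done(): hands the job in, once; it reports no verdict.
The state is a dict: "time_s": time; "qpos": joint angles; "qvel": joint speeds; "effort": joint torques, N m; "ee_pos": TCP position; "ee_rot": TCP orientation; "force": force on the tool from outside, world axes, zero at the start; "torque": the same for the moment, N m; "gripper_width": finger opening in mm.
Only numpy, scipy, OpenCV 4.12 (cv2) and the standard library are available. Lean on these libraries where they do the work, as an engineer would, in place of code of your own. Each camera call takes 0.05 s, during which the arm holds its last target.

## Working session

There is one attempt and no reset: what is moved stays moved. The work goes in short steps, Python scripts to look and compute and a shell command to move; the robot and the scene stay as the last step left them, time stands still between calls to the robot, and variables do not carry over. Pictures are saved under pics/ and viewed, and the job is handed in when it is done.

```bash
ls; mkdir -p pics; python3 - <<'E'
from workcell import state, imaging, job, env
import cv2, json
s=state();print(s)
for n in("scene","top"):
    im,d=imaging.grab_frame(n)
    cv2.imwrite(f"pics/{n}0.png",im[:,:,::-1]);import numpy as np;np.save(f"pics/{n}0_d.npy",d);np.save(f"pics/{n}0.npy",im)
    print(n,imaging.camera_info(n))
print(env.grip_depth)
E
```

```text
pics
{'time_s': 0.0, 'qpos': array([ 6.75503100e+01,  1.83531388e+01,  8.97063700e+01,  1.45448863e-03,
        7.20428421e+01, -1.14911594e+00]), 'qvel': array([ 0.03561802, -0.00890858,  0.01649593, -0.0323974 ,  0.07420053,
        0.00703658]), 'effort': array([ 1.56614289e-03, -4.12466741e+01, -2.31978035e+01,  7.27002695e-02,
        4.56323905e-02, -1.74140341e-04]), 'ee_pos': array([208.68091085, 535.19246254, 177.20556123]), 'ee_rot': array([-9.01023026e+01,  3.43515188e-03, -2.13010268e+01]), 'force': array([-0.03464726, -0.07225997,  0.11404659]), 'torque': array([-0.01196369,  0.00077653, -0.007454  ]), 'gripper_width': 91.11083893842176}
scene {'fx': 446.0188492391549, 'fy': 446.0188492391549, 'cx': 303.8078132415908, 'cy': 233.6627328451117, 'R': array([[ 0.35827443,  0.93344689, -0.0177856 ],
       [ 0.50075926, -0.20820917, -0.84017207],
       [-0.78795913,  0.29210586, -0.5420282 ]]), 't': array([-227.92141054, -171.30815487, 1442.39324299])}
top {'fx': 517.419716474584, 'fy': 517.419716474584, 'cx': 315.73342438784226, 'cy': 233.77056940997352, 'R': array([[-0.00311871, -0.99998977,  0.00327767],
       [-0.99752599,  0.0028808 , -0.0702396 ],
       [ 0.07022944, -0.00348862, -0.99752476]]), 't': array([  32.02507895,  549.23569577, 1450.63835222])}
18.8
```

View pics/scene0.png

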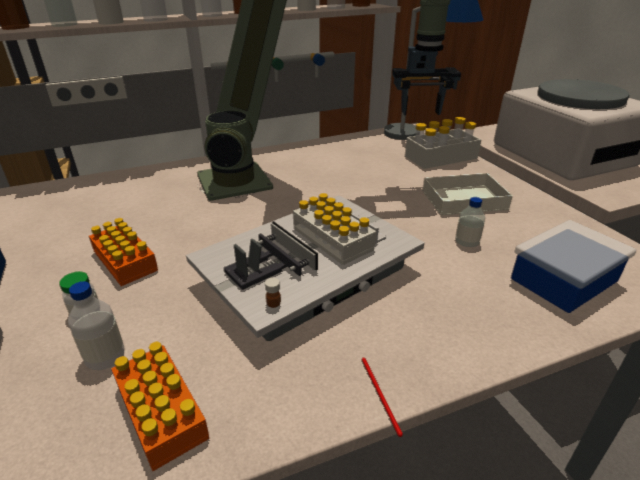

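View pics/top0.png

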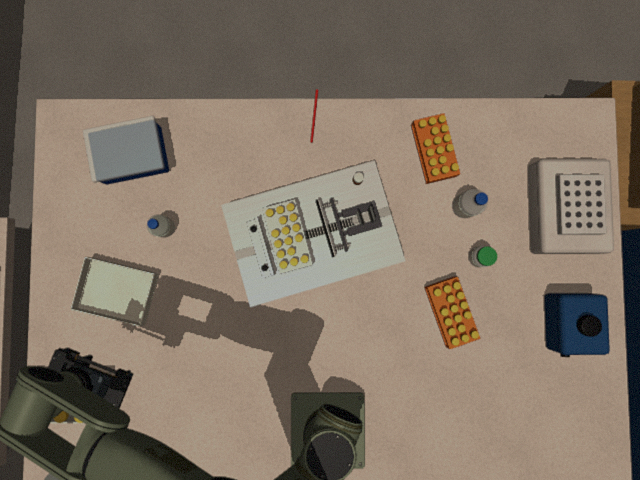

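The scene view shows the shaker at about (305,255), the clamp grips at (240,258) and the white rack at (335,225). In the top view the shaker is at (313,232), the grips at (362,218) and the rack at (287,235). Look-alikes: orange racks at top (436,148) and (453,312), and a second white rack in scene (443,145) on the far side of the bench, off the shaker. I choose the white rack and clamp on the shaker, and check with a close crop.

```bash
python3 - <<'E'
import cv2
a=cv2.imread("pics/top0.png")[150:315,210:415]; cv2.imwrite("pics/tc.png",cv2.resize(a,None,fx=3.6,fy=3.6,interpolation=cv2.INTER_CUBIC))
a=cv2.imread("pics/scene0.png")[185:335,180:430]; cv2.imwrite("pics/sc.png",cv2.resize(a,None,fx=3.2,fy=3.2,interpolation=cv2.INTER_CUBIC))
E
```

```text
(no output)
```

View pics/tc.png

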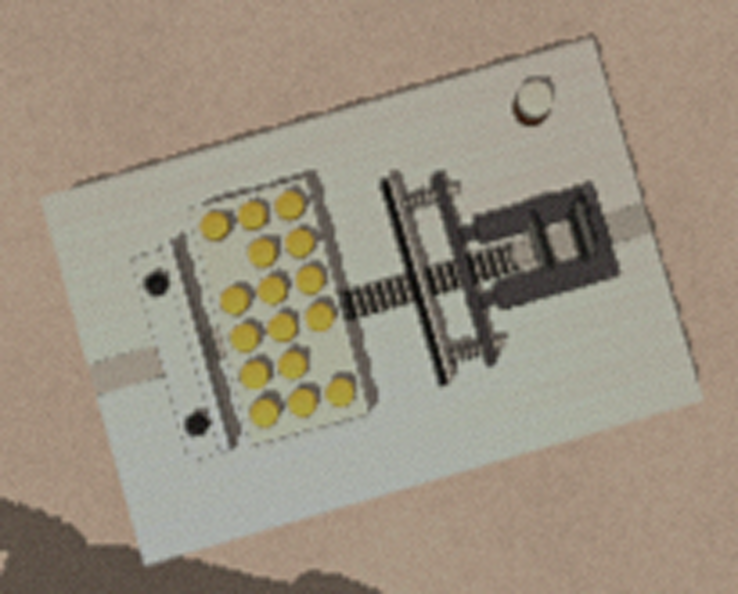

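View pics/sc.png

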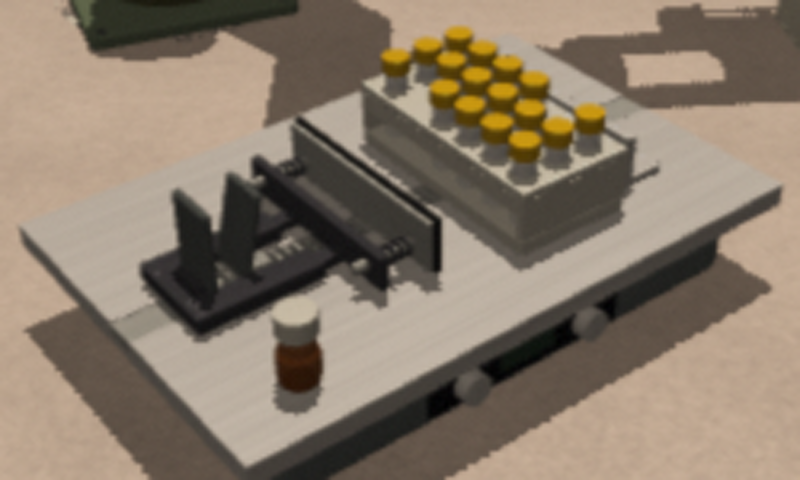

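The crop confirms it: a white rack with yellow caps on the shaker, the pad in front of it and the two grey grips at crop (540,240) and (582,226). The vial is at crop (533,100). Now the measurements.

```bash
cat > h.py <<'E'
import numpy as np
from workcell import imaging
def ray(n,u,v,z):
    c=imaging.camera_info(n);R=c["R"];t=c["t"]
    d=R.T@np.array([(u-c["cx"])/c["fx"],(v-c["cy"])/c["fy"],1]);o=-R.T@t
    return o+d*(z-o[2])/d[2]
E
python3 - <<'E'
from h import *
import cv2
np.set_printoptions(precision=1,suppress=True)
im=np.load("pics/top0.npy")
# platform mask
hsv=cv2.cvtColor(im,cv2.COLOR_RGB2HSV); 
for p in[(250,180+90),(240,200),(330,280),(360,190),(300,300),(250,320),(200,200)]: print(p,hsv[p[1],p[0]])
f=lambda x,y:(210+(x+.5)/3.6-.5,150+(y+.5)/3.6-.5)
for nm,p,z in[("c",(42,198),75),("c",(595,37),75),("c",(700,400),75),("c",(147,563),75),("handtop",(582,226),147),("levtop",(541,240),145),("padtopfrontA",(383,180),117),("padB",(443,383),117),("vial",(535,100),127),("stopA",(176,238),115),("stopB",(234,447),115),("rackfrontA",(315,172),130),("rackfrontB",(375,405),130)]:
    print(nm,ray("top",*f(*p),z))
E
```

```text
(250, 270) [ 50   9 173]
(240, 200) [ 23  27 172]
(330, 280) [ 56  12 174]
(360, 190) [ 18  35 169]
(300, 300) [ 14  61 166]
(250, 320) [11 67 92]
(200, 200) [ 18  59 170]
c [626.2 289.2  75. ]
c [ 749.4 -133.5   75. ]
c [ 471.  -209.9   75. ]
c [350.  207.7  75. ]
handtop [ 595.6 -113.9  147. ]
levtop [585.7 -84.4 145. ]
padtopfrontA [633.6  29.6 117. ]
padB [483.3 -13.9 117. ]
vial [691.3 -82.5 127. ]
stopA [591.1 182.8 115. ]
stopB [436.9 139.5 115. ]
rackfrontA [637.9  79.5 130. ]
rackfrontB [467.1  36.  130. ]
```

```bash
python3 - <<'E'
import cv2
a=cv2.imread("pics/top0.png")[190:245,310:390]; cv2.imwrite("pics/tc2.png",cv2.resize(a,None,fx=10,fy=10,interpolation=cv2.INTER_NEAREST))
a=cv2.imread("pics/scene0.png")[230:300,215:320]; cv2.imwrite("pics/sc2.png",cv2.resize(a,None,fx=7.5,fy=7.5,interpolation=cv2.INTER_NEAREST))
E
```

```text
(no output)
```

View pics/tc2.png

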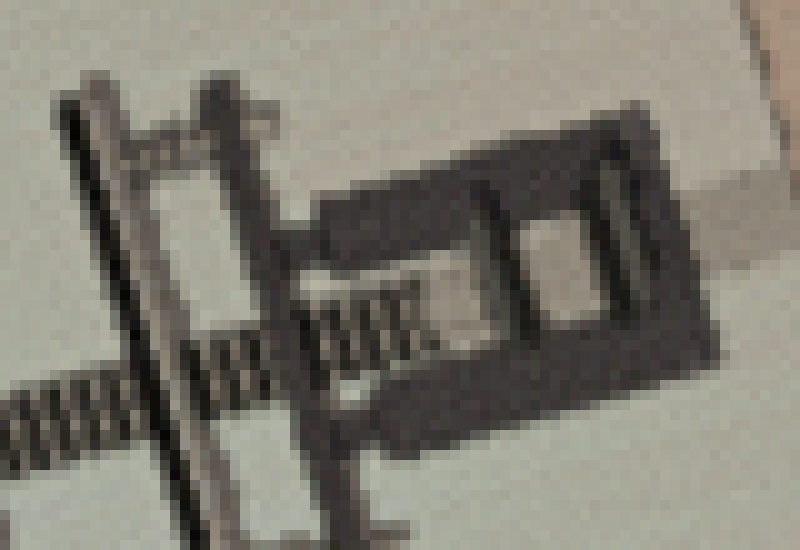

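View pics/sc2.png

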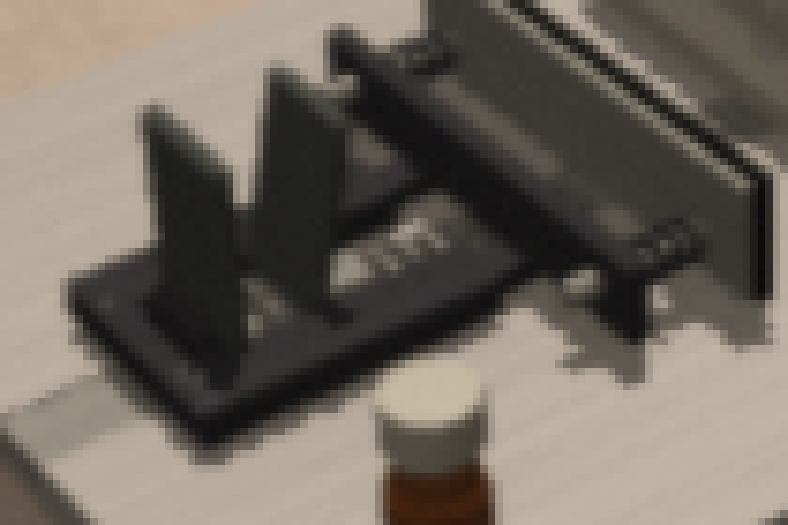

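```bash
python3 - <<'E'
from h import *
np.set_printoptions(precision=1,suppress=True)
a=np.radians(16.15);O=np.array([549,38.4]);ex=np.array([np.cos(a),np.sin(a)]);ey=np.array([-np.sin(a),np.cos(a)])
def sh(p): d=p[:2]-O; return np.array([d@ex,d@ey,p[2]])
T=lambda x,y:(310+x/10-.5,190+y/10-.5); S=lambda x,y:(215+x/7.5-.5,230+y/7.5-.5)
for n,f,nm,p,z in[("top",T,"handle outer",(640,235),147),("top",T,"handle top ctr",(628,235),147),("top",T,"lever front",(482,255),145),("top",T,"lev ctr",(495,255),145),("top",T,"pad front top",(128,330),117),
 ("scene",S,"handle -y far corner top",(143,107),147),("scene",S,"handle near top corner",(232,178),147),("scene",S,"lever near top",(345,128),145),("scene",S,"lever far top -y",(270,70),145),("scene",S,"pad near front",(770,180),117),("scene",S,"carr corner",(70,290),91),("scene",S,"carr c2",(205,420),91)]:
    w=ray(n,*f(*p),z);print(n,nm,w,sh(w))
c=imaging.camera_info("scene");
d=np.load("pics/top0_d.npy")
print(d[208:222,356:378].round().astype(int))
# platform plane check by scene: corners
for p in [(180+22/3.2,185+230/3.2),(180+247/3.2,185+468/3.2),(180+780/3.2,185+188/3.2)]:
    w=ray("scene",*p,75);print(w,sh(w))
E
```

```text
top handle outer [ 594.1 -119.6  147. ] [  -0.7 -164.3  147. ]
top handle top ctr [ 594.1 -116.5  147. ] [   0.2 -161.3  147. ]
top lever front [589.2 -78.6 145. ] [   6.  -123.6  145. ]
top lev ctr [589.2 -82.  145. ] [   5.1 -126.8  145. ]
top pad front top [572.4  13.2 117. ] [ 15.5 -30.7 117. ]
scene handle -y far corner top [ 577.5 -121.8  147. ] [ -17.2 -161.8  147. ]
scene handle near top corner [ 617.6 -108.5  147. ] [  25.1 -160.2  147. ]
scene lever near top [604.2 -75.  145. ] [  21.5 -124.3  145. ]
scene lever far top -y [570.3 -85.8 145. ] [ -14.1 -125.2  145. ]
scene pad near front [631.2  32.7 117. ] [ 77.4 -28.3 117. ]
scene carr corner [ 572.7 -146.6   91. ] [ -28.7 -184.3   91. ]
scene carr c2 [ 639.9 -126.5   91. ] [  41.4 -183.7   91. ]
[[1405 1404 1406 1407 1404 1404 1408 1406 1409 1407 1406 1406 1371 1352
  1349 1349 1404 1401 1404 1405 1403 1419]
 [1403 1406 1404 1403 1403 1404 1399 1406 1407 1401 1403 1400 1374 1356
  1347 1344 1347 1407 1406 1401 1406 1420]
 [1403 1411 1404 1401 1402 1404 1403 1406 1404 1402 1405 1400 1377 1366
  1349 1345 1347 1407 1406 1407
[... 709 characters left out ...]
1354 1344 1348 1355 1379 1409 1419 1419 1418 1418 1422 1418 1400
  1382 1361 1350 1345 1343 1403 1403 1398]
 [1407 1410 1348 1343 1349 1371 1399 1421 1416 1414 1415 1422 1419 1419
  1387 1371 1353 1342 1350 1408 1401 1402]
 [1406 1405 1346 1349 1351 1370    0 1413 1415 1415 1423 1417 1416 1419
  1396 1373 1356 1348 1341 1346 1408 1404]
 [1410 1413 1348 1339 1352 1358 1383 1413 1417 1417 1415 1419 1416 1412
  1401 1374 1359 1345 1349 1405 1403 1403]
 [1413 1408 1411 1345 1345 1349 1376 1401 1418 1421 1416 1416 1415 1419
  1404 1379 1376 1365 1395 1399 1400 1403]]
[ 480.9 -209.1   75. ] [-134.2 -218.8   75. ]
[ 751.4 -129.3   75. ] [ 147.8 -217.3   75. ]
[632.1 287.5  75. ] [149.1 216.2  75. ]
```

```bash
cat >> h.py <<'E'
a=np.radians(16.15);O=np.array([549,38.4]);ex=np.array([np.cos(a),np.sin(a)]);ey=np.array([-np.sin(a),np.cos(a)])
def sh(p): d=np.asarray(p)[:2]-O; return np.array([d@ex,d@ey])
def wo(x,y): return O+x*ex+y*ey
E
python3 - <<'E'
from h import *
np.set_printoptions(precision=1,suppress=True)
d=np.load("pics/top0_d.npy")
pts=[(374.6,215),(356.5,215),(373.3,211.5),(375.5,219.5),(355.3,211),(358,219.5)]
for p,z in zip(pts,(147,145,147,147,145,145)): print(p,sh(ray("top",*p,z)))
# upright pixels: height map in shaker frame
c=imaging.camera_info("top");R=c["R"];t=c["t"]
v,u=np.mgrid[150:320,205:415];D=d[150:320,205:415]
P=np.stack([(u-c["cx"])/c["fx"]*D,(v-c["cy"])/c["fy"]*D,D],-1)
W=(P-t)@R; X=(W[...,:2]-O)@ex;Y=(W[...,:2]-O)@ey;Z=W[...,2]
m=(abs(X)<140)&(abs(Y)<215)&(D>0)
print("plat z",np.median(Z[m&(X>90)&(Y>-100)]),np.median(Z[m&(X<-95)]))
g=m&(Y<-115)&(Y>-175)&(abs(X)<40)&(Z>135); print("grips",X[g].min(),X[g].max(),Y[g].min(),Y[g].max())
g=m&(abs(X)<100)&(Z>105)&(Y<20)&(Y>-60);print("pad",np.percentile(X[g],[1,99]),np.percentile(Y[g],[1,50,99]))
g=m&(abs(X)<110)&(Z>125)&(Y>-10)&(Y<150);print("rack",np.percentile(X[g],[1,99]),np.percentile(Y[g],[1,50,99]))
g=m&(Z>100)&(X>70)&(Y<-60);print("vial",X[g].mean(),Y[g].mean())
g=m&(Y>90);
for y in range(90,170,5):
    q=m&(abs(X)<75)&(Y>y)&(Y<y+5);print(y,np.percentile(Z[q],[10,50,90]) if q.any() else 0)
E
```

```text
(374.6, 215) [  -6.5 -165.6]
(356.5, 215) [   6.9 -120.6]
(373.3, 211.5) [   3.2 -165. ]
(375.5, 219.5) [ -18.4 -164.4]
(355.3, 211) [  17.8 -120.6]
(358, 219.5) [  -5.5 -121. ]
plat z 75.42340451414358 74.89429382673448
grips -18.31190813300663 19.493916001519114 -164.8001934892382 -120.45428889088697
pad [-76.6  78.4] [-39.3 -34.1 -29.3]
rack [-79.3  94.9] [ 25.6  69.3 112.9]
vial 102.20110165197131 -149.889547342644
90 [123.3 141.8 152.4]
95 [124.  146.7 152.3]
100 [123.  145.8 151.7]
105 [122.3 125.6 148.7]
110 [122.  125.4 128.9]
115 [71.5 75.6 80.5]
120 [71.9 75.1 78.8]
125 [71.3 75.4 78.6]
130 [ 74.6 107.6 117. ]
135 [111.7 115.1 118.3]
140 [77.6 82.  86.3]
145 [77.5 81.6 93.3]
150 [78.1 82.3 94.5]
155 [78.4 82.8 95.7]
160 [77.8 81.5 85.6]
165 [72.1 76.  80.4]
```

```bash
cat >> h.py <<'E'
from workcell import state
from scipy.spatial.transform import Rotation as Ro
def need(x,y,z,yaw=16.15):
    s=state();R=Ro.from_euler("xyz",s["ee_rot"],degrees=True)
    w=np.r_[wo(x,y),z]-s["ee_pos"]
    T=Ro.from_euler("xyz",[-90,0,yaw],degrees=True)
    np.set_printoptions(precision=2,suppress=True)
    print("t",s["time_s"],"tcp sh",sh(s["ee_pos"]),s["ee_pos"][2],"rot",s["ee_rot"],"w",s["gripper_width"],"q",s["qpos"])
    print("F sh",s["force"][:2]@ex,s["force"][:2]@ey,s["force"][2],"tq",s["torque"])
    print("delta cm",R.inv().apply(w)/10,"twist",np.degrees((R.inv()*T).as_rotvec()))
E
python3 -c "
from h import *
need(0.5,-150.3,230)"
python3 -m pendant '[{"delta_pos":[0,-5,0],"twist":[0,-8,0],"grip":100},{"delta_pos":[4,-5.5,-2.5],"twist":[0,-16,0],"grip":100},{"delta_pos":[8,-5.5,-6],"twist":[0,-24,0],"grip":100},{"delta_pos":[12,-5.5,-9],"twist":[0,-31,0],"grip":100},{"delta_pos":[16,-5.5,-12],"twist":[0,-37.4,0],"grip":100}]' 30
python3 -c "
from h import *
need(0.5,-150.3,230)"
```

```text
t 0.1 tcp sh [-188.68  571.91] 177.33647280674253 rot [-90.09   0.   -21.3 ] w 91.23370939326723 q [67.55 18.35 89.7   0.   72.04 -1.15]
F sh 0.26659271987758104 1.2139771110080075 -0.010551276531669963 tq [ 0.02 -0.03  0.03]
delta cm [ 58.94  -5.2  -45.84] twist [  0.08 -37.45  -0.03]
time_s: 0.6
ee_pos: [313.1, 366.7, 232.8]
ee_rot: [-90.0, 0.0, 16.4]
force: [1.3, -0.1, 0.0]
gripper_width: 91.1
t 0.6 tcp sh [-135.3   380.92] 232.79741251294374 rot [-90.02   0.01  16.43] w 91.09246720592493 q [ 48.15   8.02  95.5   -0.01  76.5  -58.28]
F sh 1.1886338235650236 -0.4702762162853054 0.017289676394044204 tq [ 0.04 -0.02  0.04]
delta cm [ 13.32   0.3  -53.19] twist [ 0.02  0.28 -0.01]
```

```bash
python3 -m pendant '[{"delta_pos":[1.2,0,-4.8],"twist":[0,0,0],"grip":100},{"delta_pos":[2.4,0,-9.6],"twist":[0,0,0],"grip":100},{"delta_pos":[3.6,0,-14.4],"twist":[0,0,0],"grip":100},{"delta_pos":[4.8,0,-19.2],"twist":[0,0,0],"grip":100},{"delta_pos":[6,0,-24],"twist":[0,0,0],"grip":100}]'
python3 -m pendant '[{"delta_pos":[1.3,0,-4.8],"twist":[0,0,0],"grip":100},{"delta_pos":[2.6,0,-9.6],"twist":[0,0,0],"grip":100},{"delta_pos":[3.9,0,-14.4],"twist":[0,0,0],"grip":100},{"delta_pos":[5.2,0,-19.2],"twist":[0,0,0],"grip":100},{"delta_pos":[6.5,0,-24],"twist":[0,0,0],"grip":100}]'
python3 -c "
from h import *
need(0.5,-150.3,230)"
```

```text
time_s: 1.1
ee_pos: [437.3, 152.6, 232.9]
ee_rot: [-90.0, 0.0, 16.1]
force: [1.1, 0.8, -0.5]
gripper_width: 91.3
time_s: 1.6
ee_pos: [566.4, -60.0, 232.7]
ee_rot: [-90.0, 0.0, 16.1]
force: [0.5, 0.6, -0.0]
gripper_width: 91.4
t 1.6 tcp sh [-10.67 -99.37] 232.67397901839206 rot [-89.97   0.02  16.07] w 91.39338789511176 q [  -7.22   16.2    84.8     0.02   79.03 -113.3 ]
F sh 0.6461452454411082 0.4682525072158833 -0.009760705103453698 tq [ 0.07 -0.01  0.  ]
delta cm [ 1.12  0.26 -5.09] twist [-0.03 -0.08 -0.02]
```

```bash
python3 -m pendant '[{"delta_pos":[0.6,0,-2.5],"twist":[0,0,0],"grip":100},{"delta_pos":[1.1,0,-5],"twist":[0,0,0],"grip":100},{"delta_pos":[1.1,0.5,-5],"twist":[0,0,0],"grip":100},{"delta_pos":[1.1,3,-5],"twist":[0,0,0],"grip":100},{"delta_pos":[1.1,3,-5],"twist":[0,0,0],"grip":100}]'
python3 - <<'E'
from h import *
import cv2
need(0.5,-150.3,106.2)
im,d=imaging.grab_frame("scene");cv2.imwrite("pics/s1.png",cv2.resize(im[170:320,180:380,::-1],None,fx=4,fy=4,interpolation=cv2.INTER_CUBIC))
E
```

```text
time_s: 2.1
ee_pos: [587.5, -101.9, 199.5]
ee_rot: [-89.8, 0.4, 16.1]
force: [-1.0, -0.9, 0.1]
gripper_width: 91.2
t 2.1 tcp sh [  -2.   -145.49] 199.45344865888302 rot [-89.76   0.4   16.1 ] w 91.16530206046066 q [ -10.97   19.84   84.24    0.04   76.38 -117.08]
F sh -1.194854640910082 -0.600231464250417 0.0873443213595122 tq [0.12 0.01 0.01]
delta cm [ 0.31  9.32 -0.52] twist [-0.24 -0.05 -0.4 ]
```

View pics/s1.png

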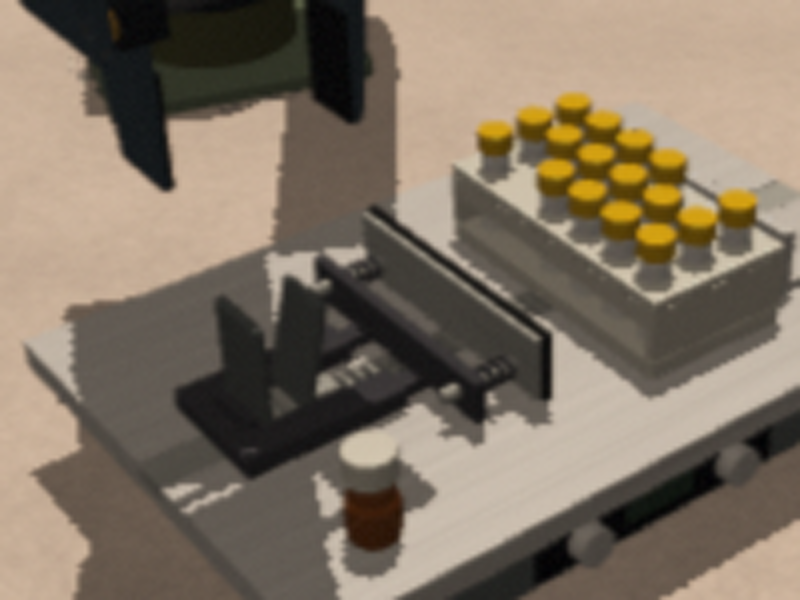

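The fingers, at crop (150,150) and (335,80), are above and either side of the grips at (245,350) and (295,330), and nothing is in the way. Going down.

```bash
python3 -m pendant '[{"delta_pos":[0,2,0],"twist":[0,0,0],"grip":100},{"delta_pos":[0,4,0],"twist":[0,0,0],"grip":100},{"delta_pos":[0,6,0],"twist":[0,0,0],"grip":100},{"delta_pos":[0,6,0],"twist":[0,0,0],"grip":100},{"delta_pos":[0,6,0],"twist":[0,0,0],"grip":100}]'
python3 - <<'E'
from h import *
need(0.5,-150.3,106.2)
E
```

```text
time_s: 2.65
ee_pos: [590.7, -102.6, 144.2]
ee_rot: [-90.0, -0.1, 16.1]
force: [0.9, -0.0, 0.2]
gripper_width: 91.1
t 2.65 tcp sh [   0.86 -147.02] 144.16748914976085 rot [-90.02  -0.06  16.13] w 91.08640959121718 q [ -10.96   21.76   89.43    0.01   68.75 -117.1 ]
F sh 0.9014790397979723 -0.27024015246921856 0.22751137443907746 tq [ 0.03 -0.01  0.  ]
delta cm [-0.04  3.8  -0.33] twist [ 0.02 -0.02  0.06]
```

```bash
python3 -m pendant '[{"delta_pos":[0,1.5,-0.3],"twist":[0,0,0],"grip":100},{"delta_pos":[0,3,-0.3],"twist":[0,0,0],"grip":100},{"delta_pos":[0,3.8,-0.3],"twist":[0,0,0],"grip":70},{"delta_pos":[0,3.8,-0.3],"twist":[0,0,0],"grip":60},{"delta_pos":[0,3.8,-0.3],"twist":[0,0,0],"grip":60}]' 20
python3 - <<'E'
from h import *
import cv2
need(0.5,-150.3,106.2)
im,d=imaging.grab_frame("scene");cv2.imwrite("pics/s2.png",cv2.resize(im[170:320,180:380,::-1],None,fx=4,fy=4,interpolation=cv2.INTER_CUBIC))
E
```

```text
time_s: 3.15
ee_pos: [591.9, -105.9, 106.2]
ee_rot: [-90.0, -0.1, 16.1]
force: [-0.2, 0.6, 0.1]
gripper_width: 70.0
t 3.15 tcp sh [   1.08 -150.58] 106.17390390251344 rot [-90.05  -0.1   16.11] w 70.03078399227667 q [ -11.25   23.56   92.38    0.     63.96 -117.36]
F sh -0.02139345422093103 0.618259329128827 0.0808167719341768 tq [ 0.05  0.01 -0.  ]
delta cm [-0.06 -0.    0.03] twist [ 0.05 -0.04  0.1 ]
```

View pics/s2.png

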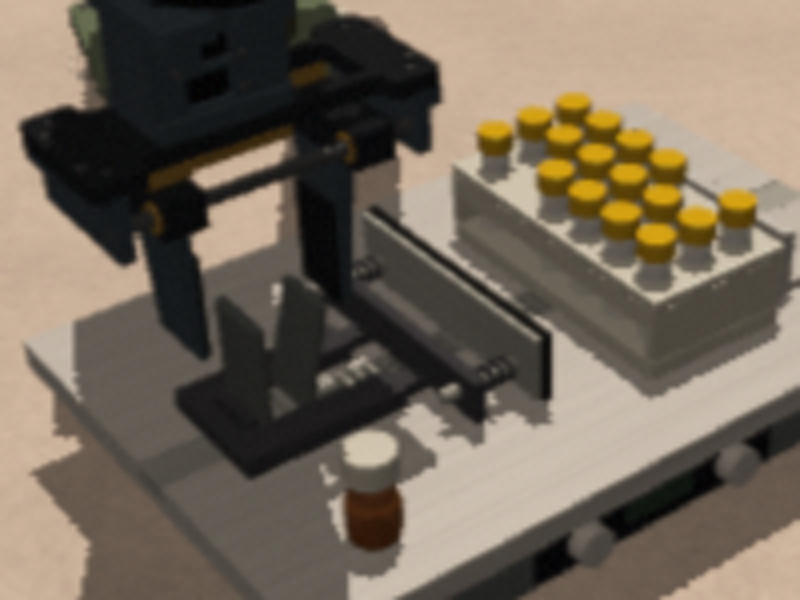

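```bash
python3 - <<'E'
from h import *
c=imaging.camera_info("scene")
for x,y,z in[(17,-185.6,106),(17,-115.6,106),(17,-192,106),(-15,-192,106),(20,-165,147)]:
    p=c["R"]@np.r_[wo(x,y),z]+c["t"];u=c["fx"]*p[0]/p[2]+c["cx"];v=c["fy"]*p[1]/p[2]+c["cy"];print(x,y,z,(u-180)*4,(v-170)*4)
E
```

```text
17 -185.6 106 215.1187875173698 413.9277841879359
17 -115.6 106 337.3662765767517 360.3187547968962
17 -192 106 203.44341362853106 419.04777042875025
-15 -192 106 171.35956025866346 387.4803506889889
20 -165 147 247.42558810662047 331.7884872606827
```

```bash
python3 - <<'E'
from h import *
import cv2
c=imaging.camera_info("scene")
for x,y,z in[(14,-191,199.5),(14,-198,199.5),(14,-100,199.5)]:
    p=c["R"]@np.r_[wo(x,y),z]+c["t"];u=c["fx"]*p[0]/p[2]+c["cx"];v=c["fy"]*p[1]/p[2]+c["cy"];print(x,y,z,(u-180)*4,(v-170)*4)
im,d=imaging.grab_frame("scene");cv2.imwrite("pics/s3.png",cv2.resize(im[150:300,180:380,::-1],None,fx=4,fy=4,interpolation=cv2.INTER_CUBIC))
im,d2=imaging.grab_frame("top");cv2.imwrite("pics/t3.png",cv2.resize(im[150:300,260:460,::-1],None,fx=4,fy=4,interpolation=cv2.INTER_CUBIC))
t=c["t"];R=c["R"]
for v in range(240,266,3):
  for u in range(215,236,3):
    D=d[v,u];P=np.array([(u-c["cx"])/c["fx"]*D,(v-c["cy"])/c["fy"]*D,D]);W=(P-t)@R
    print((u,v),sh(W).round(),round(W[2]),end=" ")
  print()
E
```

```text
14 -191 199.5 180.1419068852848 251.83522542730339
14 -198 199.5 166.399977655087 257.08989812958544
14 -100 199.5 348.53537499598224 187.44451686656998
(215, 240) [-263.  -94.] 0 (218, 240) [ -13. -195.] 172 (221, 240) [   3. -196.] 180 (224, 240) [  16. -196.] 187 (227, 240) [  18. -191.] 186 (230, 240) [  19. -185.] 184 (233, 240) [-130. -108.] 75 
(215, 243) [-145. -146.] 75 (218, 243) [-139. -141.] 76 (221, 243) [  -6. -193.] 168 (224, 243) [  11. -194.] 177 (227, 243) [  18. -192.] 180 (230, 243) [  17. -185.] 177 (233, 243) [-120. -114.] 74 
(215, 246) [-135. -151.] 74 (218, 246) [-130. -146.] 75 (221, 246) [  -7. -193.] 161 (224, 246) [   8. -194.] 169 (227, 246) [  18. -192.] 174 (230, 246) [  20. -187.] 173 (233, 246) [ -19. -163.] 141 
(215, 249) [-126. -156.] 73 (218, 249) [-118. -152.] 75 (221, 249) [ -10. -193.] 152 (224, 249) [   6. -194.] 161 (227, 249) [  22. -195.] 170 (230, 249) [  21. -189.] 167 (233, 249) [ -99. -125.] 74 
(215, 252) [-110. -164.] 77 (218, 252) [-109. -157.] 75 (221, 252) [-105. -152.] 74 (224, 252) [   4. -194.] 153 (227, 252) [  18. -194.] 161 (230, 252) [  18. -188.] 159 (233, 252) [ -89. -131.] 74 
(215, 255) [ -99. -169.] 78 (218, 255) [ -99. -163.] 75 (221, 255) [ -94. -158.] 76 (224, 255) [ -90. -153.] 75 (227, 255) [  12. -192.] 150 (230, 255) [  18. -189.] 152 (233, 255) [ -79. -137.] 74 
(215, 258) [ -91. -173.] 76 (218, 258) [ -88. -168.] 76 (221, 258) [ -86. -162.] 74 (224, 258) [ 647. -481.] 634 (227, 258) [ -76. -153.] 75 (230, 258) [  21. -191.] 147 (233, 258) [  17. -183.] 141 
(215, 261) [ -82. -178.] 76 (218, 261) [ -80. -173.] 74 (221, 261) [ -73. -169.] 76 (224, 261) [ -70. -163.] 75 (227, 261) [ -66. -158.] 76 (230, 261) [ -62. -154.] 76 (233, 261) [ -57. -149.] 76 
(215, 264) [ -73. -183.] 75 (218, 264) [ -69. -178.] 75 (221, 264) [ -64. -174.] 76 (224, 264) [ -61. -168.] 75 (227, 264) [ -57. -163.] 75 (230, 264) [ -34. -167.] 91 (233, 264) [ -30. -162.] 90
```

View pics/s3.png

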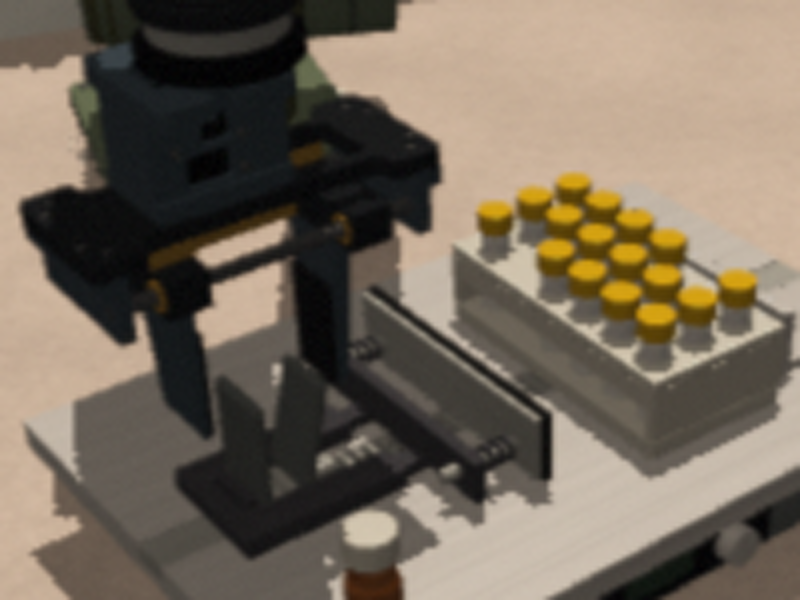

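View pics/t3.png

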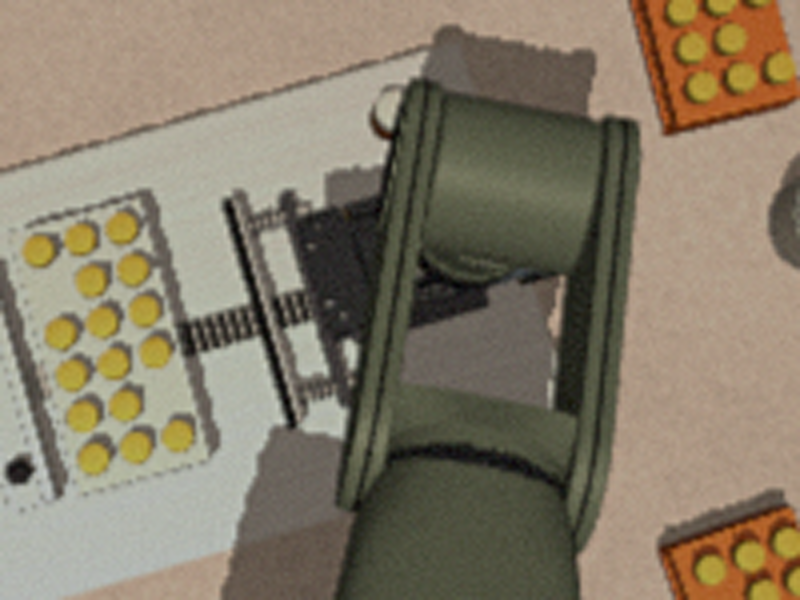

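```bash
python3 - <<'E'
from h import *
c=imaging.camera_info("scene");t=c["t"];R=c["R"]
im,d=imaging.grab_frame("scene")
v,u=np.mgrid[140:300,170:330];D=d[140:300,170:330]
P=np.stack([(u-c["cx"])/c["fx"]*D,(v-c["cy"])/c["fy"]*D,D],-1);W=(P-t)@R
X=(W[...,:2]-O)@ex;Y=(W[...,:2]-O)@ey;Z=W[...,2]
m=(D>0)&(abs(X)<60)&(Y>-260)&(Y<-40)&(Z>125)
for z in range(125,330,6):
    g=m&(Z>=z)&(Z<z+6)
    if g.any():
        h,_=np.histogram(Y[g],bins=np.arange(-260,-39,10)); print(z,h, X[g].min().round(),X[g].max().round())
E
```

```text
125 [ 0  0  0  0  0  0  0  0  0 24  1  0 21 11  0  0  0  0  0  0  0  0] -16.0 22.0
131 [ 0  0  0  0  0  0  0  0  0 24  1  0 11 21  0  0  0  0  0  0  0  0] -13.0 21.0
137 [ 0  0  0  0  0  0  0  1  1 21  3  0  1 35  3  0  0  0  0  0  0  0] -16.0 21.0
143 [ 0  0  0  0  0  0  0 18  1 42  6  0  0 48 15  0  0  0  0  0  0  0] -16.0 21.0
149 [ 0  0  0  0  0  0  0 25  2  0  0  0  0 16 18  0  0  0  0  0  0  0] -14.0 21.0
155 [ 0  0  0  0  0  0  0 27  3  0  0  0  0 16 19  0  0  0  0  0  0  0] -13.0 21.0
161 [ 0  0  0  0  0  0  0 29  1  0  0  0  0 16 18  0  0  0  0  0  0  0] -16.0 20.0
167 [ 0  0  0  0  0  0  2 30  1  0  0  0  0 17 13  1  0  0  0  0  0  0] -12.0 22.0
173 [ 0  0  0  0  0  0 12 15  2  0  0  0  0 18 19  1  0  0  0  0  0  0] -13.0 21.0
179 [ 0  0  0  0  0  0 17 15  3  0  0  0  0 21 13  2  0  0  0  0  0  0] -16.0 21.0
185 [ 0  0  0  0  0  0 21 11  2  0  0  0  0 21 12  3  0  0  0  0  0  0] -14.0 21.0
191 [ 0  0  0  0  0  0 18 18  1  0  0  0  0 22 21  3  0  0  0  0  0  0] -16.0 21.0
197 [ 0  0  0  0  0  0 17 12  0  0  0  0  0  5 39  5  0  0  0  0  0  0] -14.0 21.0
203 [ 0  0  0  0  0  
[... 1149 characters left out ...]
0] -20.0 26.0
287 [ 0  0  0  0  0  8 41 14 13 22 18 16 12  0  0  0  0  0  0  0  0  0] -19.0 27.0
293 [ 0  0  0  0  0  7 48 21 13 20 21 14 12  0  0  0  0  0  0  0  0  0] -21.0 27.0
299 [ 0  0  0  0  0  7 40  9  6  5 16 11  6  0  0  0  0  0  0  0  0  0] -20.0 26.0
305 [ 0  0  0  0  0 12 30  1  7  2  1  1  0  0  0  0  0  0  0  0  0  0] -24.0 39.0
311 [ 0  0  0  0  0 16 55 20 15 23 17 15  9  0  0  0  0  0  0  0  0  0] -29.0 42.0
317 [  0   0   0   0   0  10 145  89  38  21  18  17  13   2   0   0   0   0
   0   0   0   0] -36.0 42.0
323 [ 0  0  0  0  0  0  0 39 28 22 22 16 11 10  3  0  0  0  0  0  0  0] -23.0 40.0
329 [ 0  0  0  0  0  0  0 42 57 30 23 26 21 15  8  0  0  0  0  0  0  0] -28.0 41.0
```

```bash
python3 - <<'E'
from h import *
c=imaging.camera_info("scene");t=c["t"];R=c["R"]
d=np.load("pics/scene0_d.npy")
v,u=np.mgrid[40:150,370:480];D=d[40:150,370:480]
P=np.stack([(u-c["cx"])/c["fx"]*D,(v-c["cy"])/c["fy"]*D,D],-1);W=(P-t)@R
m=(D>0)&(np.hypot(W[...,0]-208.7,W[...,1]-535.2)<110)
for z in range(100,300,10):
    g=m&(W[...,2]>=z)&(W[...,2]<z+10); print(z,g.sum(),W[g].min(0).round() if g.any() else"",W[g].max(0).round() if g.any() else "")
d=np.load("pics/top0_d.npy");c=imaging.camera_info("top");t=c["t"];R=c["R"]
for p in[(100,300),(340,350),(200,130)]:
    D=d[p[1],p[0]];print(np.array([(p[0]-c["cx"])/c["fx"]*D,(p[1]-c["cy"])/c["fy"]*D,D]-t)@R)
E
```

```text
100 0  
110 0  
120 0  
130 0  
140 0  
150 0  
160 0  
170 0  
180 0  
190 0  
200 0  
210 19 [201. 479. 214.] [246. 582. 220.]
220 43 [176. 478. 220.] [246. 585. 230.]
230 42 [178. 477. 230.] [247. 583. 240.]
240 48 [172. 476. 241.] [248. 585. 250.]
250 45 [173. 476. 250.] [247. 585. 260.]
260 60 [169. 474. 260.] [249. 586. 270.]
270 47 [171. 473. 270.] [248. 586. 280.]
280 46 [199. 469. 280.] [252. 591. 290.]
290 74 [146. 447. 290.] [277. 600. 300.]
[363.22882794 646.21251787  -1.90791256]
[220.13377476 -37.48391326  -1.14040832]
[855.8596357  367.57219421  -2.65985212]
```

Both views and the depth images agree that the finger ends are really at z ≈ 141, while the robot reports 106. The body is at 219 rather than the expected 185, and the first picture already showed the same offset of about +35 mm. I'll trust the cameras and go down in stages, watching force and pictures.

```bash
python3 -m pendant '[{"delta_pos":[0,0.6,0],"twist":[0,0,0],"grip":75},{"delta_pos":[0,1.2,0],"twist":[0,0,0],"grip":75},{"delta_pos":[0,1.8,0],"twist":[0,0,0],"grip":75},{"delta_pos":[0,2.0,0],"twist":[0,0,0],"grip":75},{"delta_pos":[0,2.0,0],"twist":[0,0,0],"grip":75}]' 20
cat > look.py <<'E'
from h import *
import cv2,sys
need(0.5,-150.3,71)
im,d=imaging.grab_frame("scene");cv2.imwrite(f"pics/{sys.argv[1]}.png",cv2.resize(im[150:300,180:380,::-1],None,fx=4,fy=4,interpolation=cv2.INTER_CUBIC))
c=imaging.camera_info("scene");t=c["t"];R=c["R"]
v,u=np.mgrid[140:300,170:400];D=d[140:300,170:400]
P=np.stack([(u-c["cx"])/c["fx"]*D,(v-c["cy"])/c["fy"]*D,D],-1);W=(P-t)@R
X=(W[...,:2]-O)@ex;Y=(W[...,:2]-O)@ey;Z=W[...,2]
m=(D>0)&(abs(X)<60)&(Y>-260)
z0=float(sys.argv[2])
for z in np.arange(z0,z0+20,5):
    g=m&(Z>=z)&(Z<z+5)&(Y<-40);print(z,np.histogram(Y[g],bins=np.arange(-230,-39,5))[0])
# grips at 125..140
g=m&(Z>105)&(Y>-60)&(Y<60)&(Z<125);print("pad?",np.percentile(Y[g],[2,50,98]) if g.any() else 0)
E
python3 look.py s4 120
```

```text
time_s: 3.85
ee_pos: [590.8, -106.1, 84.2]
ee_rot: [-90.0, 0.1, 16.1]
force: [-0.1, 0.9, 0.4]
gripper_width: 68.6
t 3.85 tcp sh [  -0.05 -150.4 ] 84.21374169677229 rot [-89.98   0.07  16.09] w 68.56299176019846 q [ -11.27   24.66   94.04   -0.01   61.37 -117.36]
F sh 0.13036735986896494 0.9073980455805626 0.3958043164530685 tq [0.1  0.01 0.03]
delta cm [0.06 1.32 0.01] twist [-0.02 -0.06 -0.07]
120.0 [ 0  0  0  0  0  0  0  4  2  1  0  0  1 22  1  0  0  0  0 19  6  0  3  8
  2  0  0  0  0  0  0  0  0  0  0  0  0  1]
125.0 [ 0  0  0  0  0  0  0 17  5  2  0  0  0 18  2  0  0  0  0 18  6  2  7  5
  1  0  0  0  0  0  0  0  0  0  0  0  0  0]
130.0 [ 0  0  0  0  0  0  0 16  4  0  0  0  1 26  2  0  0  0  0 10 20  1  8  3
  2  0  0  0  0  0  0  0  0  0  0  0  0  0]
135.0 [ 0  0  0  0  0  0  1 19  5  0  0  0  0 19  2  0  0  0  0  1 19  3 12  8
  3  0  0  0  0  0  0  0  0  0  0  0  0  0]
pad? [-40.28  23.42  44.63]
```

View pics/s4.png

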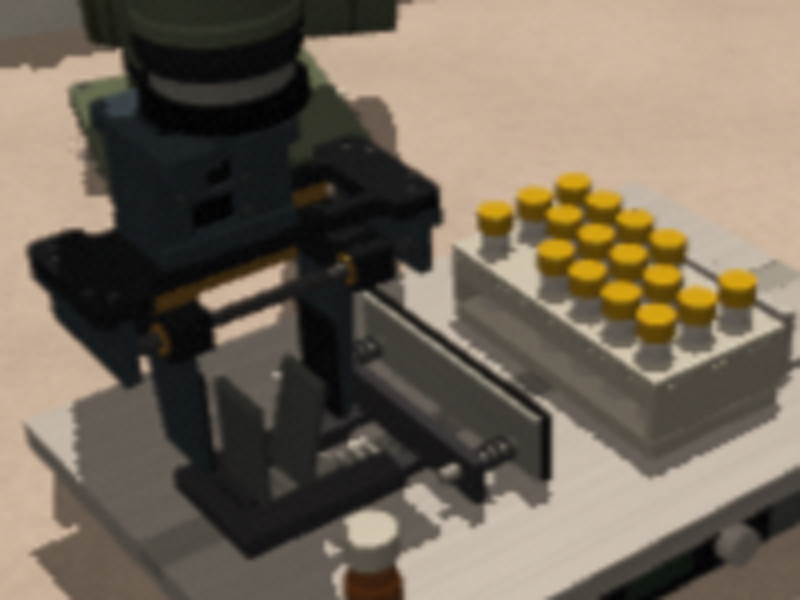

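The fingers (tips at crop (205,465) and (345,410)) now straddle the grips, with the tips at z ≈ 120. Down 13 mm more, then squeeze.

```bash
python3 -m pendant '[{"delta_pos":[0,0.6,0],"twist":[0,0,0],"grip":75},{"delta_pos":[0,1.3,0],"twist":[0,0,0],"grip":65},{"delta_pos":[0,1.3,0],"twist":[0,0,0],"grip":55},{"delta_pos":[0,1.3,0],"twist":[0,0,0],"grip":45},{"delta_pos":[0,1.3,0],"twist":[0,0,0],"grip":35}]' 25
python3 look.py s5 110
python3 -m pendant '[{"delta_pos":[0,0,0],"twist":[0,0,0],"grip":25},{"delta_pos":[0,0,0],"twist":[0,0,0],"grip":20},{"delta_pos":[0,0,0],"twist":[0,0,0],"grip":20},{"delta_pos":[0,0,0],"twist":[0,0,0],"grip":20},{"delta_pos":[0,0,0],"twist":[0,0,0],"grip":20}]' 25
python3 look.py s6 110
```

```text
time_s: 4.4
ee_pos: [590.5, -104.9, 72.2]
ee_rot: [-89.9, 0.0, 16.1]
force: [-3.0, 4.7, 4.6]
gripper_width: 39.3
t 4.4 tcp sh [   0.03 -149.17] 72.16518717194924 rot [-89.88   0.05  16.09] w 39.25650456397243 q [ -11.22   25.27   94.96    0.1    59.87 -117.36]
F sh -1.6134548498370878 5.334751322513451 4.568598508705419 tq [0.86 0.49 0.04]
delta cm [ 0.05  0.12 -0.11] twist [-0.12 -0.06 -0.05]
110.0 [ 0  0  0  0  0  0  0  0  0  0 10  5  5  5  1  0  0  0 22  1  7  1  0  0
  0  0  0  0  0  0  0  0  0  0  0  0  0 36]
115.0 [ 0  0  0  0  0  0  0  0  0  0 15  1  5  8  0  0  0  1 19  2  9  5  0  0
  0  0  0  0  0  0  0  0  0  0  0  0  0 44]
120.0 [ 0  0  0  0  0  0  0  0  0  0 18  5  2  9  0  0  0  0 26  1  7  4  0  0
  0  0  0  0  0  0  0  0  0  0  0  0  0  4]
125.0 [ 0  0  0  0  0  0  0  0  0  0 18  3  6  6  0  0  0  0 19  4  7  5  0  0
  0  0  0  0  0  0  0  0  0  0  0  0  0  0]
pad? [-41.34  23.28  44.9 ]
time_s: 4.95
ee_pos: [591.0, -106.3, 72.5]
ee_rot: [-90.0, 0.0, 16.1]
force: [-2.4, -0.6, 5.7]
gripper_width: 29.8
t 4.95 tcp sh [   0.11 -150.63] 72.49929390368837 rot [-90.02   0.01  16.11] w 29.783633962107338 q [ -11.27   25.26   94.92   -0.03   59.82 -117.37]
F sh -2.4583004818367478 0.11199445599082562 5.678773728634421 tq [0.49 0.75 0.26]
delta cm [0.04 0.15 0.03] twist [ 0.02 -0.04 -0.01]
110.0 [ 0  0  0  0  0  0  0  0  0  0  0  6  4  6  1  0  0 14  4  6  2  0  0  0
  0  0  0  0  0  0  0  0  0  0  0  0  0 42]
115.0 [ 0  0  0  0  0  0  0  0  0  0  0 22  4  6  1  0  0 20  4  6  1  0  0  0
  0  0  0  0  0  0  0  0  0  0  0  0  0 44]
120.0 [ 0  0  0  0  0  0  0  0  0  0  4 13  4  8  1  0  0 18  3  6  3  0  0  0
  0  0  0  0  0  0  0  0  0  0  0  0  0  2]
125.0 [ 0  0  0  0  0  0  0  0  0  0 12  8  4  5  1  0  0 21  5  5  6  0  0  0
  0  0  0  0  0  0  0  0  0  0  0  0  0  0]
pad? [-41.31  23.31  46.57]
```

View pics/s6.png

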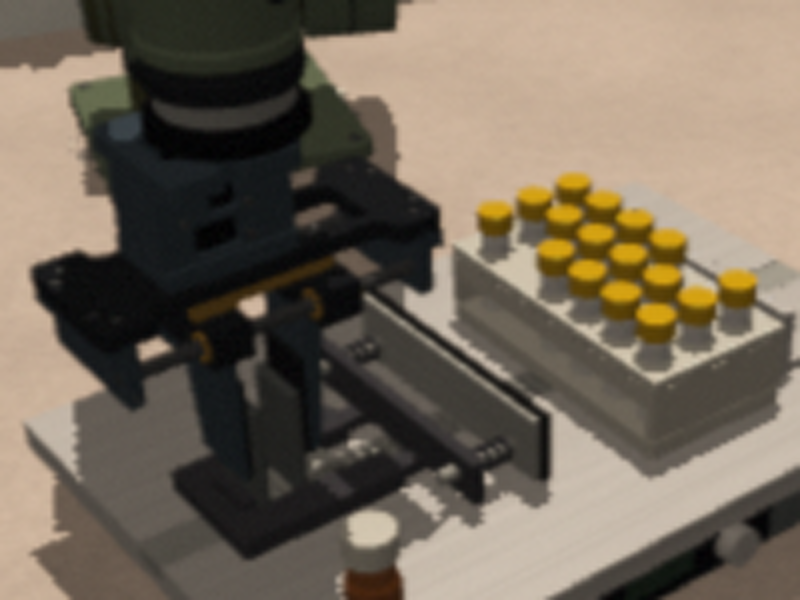

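The lever is upright against the handle (opening 29.8 mm) at crop (275,430). Starting the slide.

```bash
python3 -m pendant '[{"delta_pos":[0,0,0.3],"twist":[0,0,0],"grip":20},{"delta_pos":[0,0,0.7],"twist":[0,0,0],"grip":20},{"delta_pos":[0,0,1.1],"twist":[0,0,0],"grip":20},{"delta_pos":[0,0,1.5],"twist":[0,0,0],"grip":20},{"delta_pos":[0,0,1.9],"twist":[0,0,0],"grip":20}]' 30
python3 -c "
from h import *
need(0.5,-150.3,72)"
python3 -m pendant '[{"delta_pos":[0,0,0.4],"twist":[0,0,0],"grip":20},{"delta_pos":[0,0,0.8],"twist":[0,0,0],"grip":20},{"delta_pos":[0,0,1.2],"twist":[0,0,0],"grip":20},{"delta_pos":[0,0,1.6],"twist":[0,0,0],"grip":20},{"delta_pos":[0,0,2],"twist":[0,0,0],"grip":20}]'
python3 look.py s7 110
```

```text
time_s: 5.5
ee_pos: [585.9, -88.7, 72.5]
ee_rot: [-90.1, 0.0, 16.1]
force: [-1.8, -3.3, 5.7]
gripper_width: 29.7
t 5.5 tcp sh [   0.06 -132.37] 72.4705168127823 rot [-90.1    0.01  16.1 ] w 29.696143740356753 q [  -9.67   24.6    96.06   -0.11   59.3  -115.72]
F sh -2.6055404000025026 -2.633652368613926 5.718290601845609 tq [0.22 0.78 0.27]
delta cm [ 0.05  0.05 -1.79] twist [ 0.1  -0.05 -0.01]
time_s: 6.0
ee_pos: [580.3, -69.5, 72.5]
ee_rot: [-90.1, 0.0, 16.1]
force: [-2.0, -4.0, 5.0]
gripper_width: 29.4
t 6.0 tcp sh [   0.06 -112.34] 72.48410211119587 rot [-90.1    0.01  16.11] w 29.424196780048046 q [  -7.9    23.95   97.17   -0.11   58.85 -113.95]
F sh -3.04875103775403 -3.2415383012056824 4.966643043322484 tq [0.22 0.78 0.24]
delta cm [ 0.05  0.15 -3.8 ] twist [ 0.1  -0.04 -0.01]
110.0 [ 0  0  0  0  0  0  0  0  0  0  0  0  0  0  0  0  0  0  3  6  5  3  0  0
  0 17  3  5  1  0  0  0  0  0  0  0  0  0]
115.0 [ 0  0  0  0  0  0  0  0  0  0  0  0  0  0  0  0  0  0 15  6  5  2  0  0
  1 18  4  4  0  0  0  0  0  0  0  0  0  0]
120.0 [ 0  0  0  0  0  0  0  0  0  0  0  0  0  0  0  0  0  0 17  3  6  4  0  0
  1 17  3  5  3  0  0  0  0  0  0  0  0  0]
125.0 [ 0  0  0  0  0  0  0  0  0  0  0  0  0  0  0  0  0  0 19  5  7  6  0  0
  2 19  5  4  2  0  0  0  0  0  0  0  0  0]
pad? [-37.84   3.7   45.96]
```

View pics/s7.png

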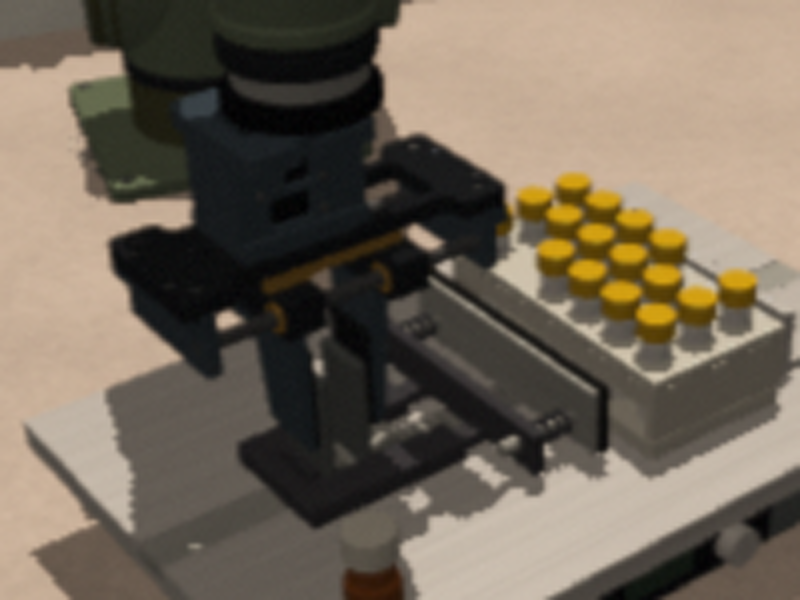

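The clamp slides freely (travel 38 mm, drag about 3 N at 40 mm/s), and the pad at crop (600,400) is nearing the rack. Slower now, watching the force.

```bash
cat > q.py <<'E'
from h import *
s=state();p=sh(s["ee_pos"]);f=s["force"][:2]
print("t %.2f travel %.2f x %.2f z %.2f Fy %.2f Fx %.2f Fz %.2f w %.2f"%(s["time_s"],p[1]+150.63,p[0],s["ee_pos"][2],f@ey,f@ex,s["force"][2],s["gripper_width"]))
E
for i in 1; do :; done
python3 -m pendant '[{"delta_pos":[0,0,0.2],"twist":[0,0,0],"grip":20},{"delta_pos":[0,0,0.4],"twist":[0,0,0],"grip":20},{"delta_pos":[0,0,0.6],"twist":[0,0,0],"grip":20},{"delta_pos":[0,0,0.8],"twist":[0,0,0],"grip":20},{"delta_pos":[0,0,1],"twist":[0,0,0],"grip":20}]' >/dev/null; python3 q.py
python3 -m pendant '[{"delta_pos":[0,0,0.2],"twist":[0,0,0],"grip":20},{"delta_pos":[0,0,0.4],"twist":[0,0,0],"grip":20},{"delta_pos":[0,0,0.6],"twist":[0,0,0],"grip":20},{"delta_pos":[0,0,0.8],"twist":[0,0,0],"grip":20},{"delta_pos":[0,0,1],"twist":[0,0,0],"grip":20}]' >/dev/null; python3 q.py
python3 -m pendant '[{"delta_pos":[0,0,0.1],"twist":[0,0,0],"grip":20},{"delta_pos":[0,0,0.2],"twist":[0,0,0],"grip":20},{"delta_pos":[0,0,0.3],"twist":[0,0,0],"grip":20},{"delta_pos":[0,0,0.4],"twist":[0,0,0],"grip":20},{"delta_pos":[0,0,0.5],"twist":[0,0,0],"grip":20}]' >/dev/null; python3 q.py
```

```text
t 6.55 travel 48.60 x 0.04 z 72.48 Fy -1.83 Fx -3.57 Fz 5.48 w 29.73
t 7.05 travel 58.24 x 0.02 z 72.47 Fy -3.88 Fx -3.74 Fz 4.67 w 30.05
t 7.55 travel 63.32 x 0.01 z 72.47 Fy -3.16 Fx -3.18 Fz 5.37 w 29.50
```

```bash

python3 -m pendant '[{"delta_pos":[0,0,0.1],"twist":[0,0,0],"grip":20},{"delta_pos":[0,0,0.2],"twist":[0,0,0],"grip":20},{"delta_pos":[0,0,0.3],"twist":[0,0,0],"grip":20},{"delta_pos":[0,0,0.4],"twist":[0,0,0],"grip":20},{"delta_pos":[0,0,0.5],"twist":[0,0,0],"grip":20}]' >/dev/null; python3 q.py
python3 -m pendant '[{"delta_pos":[0,0,0.1],"twist":[0,0,0],"grip":20},{"delta_pos":[0,0,0.2],"twist":[0,0,0],"grip":20},{"delta_pos":[0,0,0.3],"twist":[0,0,0],"grip":20},{"delta_pos":[0,0,0.3],"twist":[0,0,0],"grip":20},{"delta_pos":[0,0,0.3],"twist":[0,0,0],"grip":20}]' >/dev/null; python3 q.py
python3 -m pendant '[{"delta_pos":[0,0,0.1],"twist":[0,0,0],"grip":20},{"delta_pos":[0,0,0.2],"twist":[0,0,0],"grip":20},{"delta_pos":[0,0,0.3],"twist":[0,0,0],"grip":20},{"delta_pos":[0,0,0.3],"twist":[0,0,0],"grip":20},{"delta_pos":[0,0,0.3],"twist":[0,0,0],"grip":20}]' >/dev/null; python3 look.py s8 110; python3 q.py
```

```text
t 8.05 travel 68.33 x -0.01 z 72.46 Fy -2.81 Fx -3.44 Fz 5.32 w 29.25
t 8.55 travel 71.59 x 0.02 z 72.48 Fy -0.98 Fx -3.98 Fz 5.44 w 29.73
t 9.05 tcp sh [  0.04 -76.57] 72.47625601038138 rot [-90.1    0.02  16.11] w 29.51343638398572 q [  -4.61   22.9    98.95   -0.12   58.14 -110.65]
F sh -3.289534001610519 -4.0314310919247305 4.998085602528837 tq [0.19 0.78 0.2 ]
delta cm [ 0.05  0.16 -7.37] twist [ 0.1  -0.04 -0.02]
110.0 [ 0  0  0  0  0  0  0  0  0  0  0  0  0  0  0  0  0  0  0  0  0  0  0  0
  0  0 13  2  5  0  0  0 17  2  4  1  0  0]
115.0 [ 0  0  0  0  0  0  0  0  0  0  0  0  0  0  0  0  0  0  0  0  0  0  0  0
  0 10  6  6  5  0  0  0 16  4  6  2  0  0]
120.0 [ 0  0  0  0  0  0  0  0  0  0  0  0  0  0  0  0  0  0  0  0  0  0  0  0
  0 16  4  6  3  1  0  0 18  2  6  3  0  0]
125.0 [ 0  0  0  0  0  0  0  0  0  0  0  0  0  0  0  0  0  0  0  0  0  0  0  0
  0 18  4  4  5  1  0  0 18  4  7  3  0  0]
pad? [-57.47  33.17  55.26]
t 9.10 travel 74.07 x 0.02 z 72.47 Fy -3.04 Fx -3.92 Fz 4.41 w 29.64
```

View pics/s8.png

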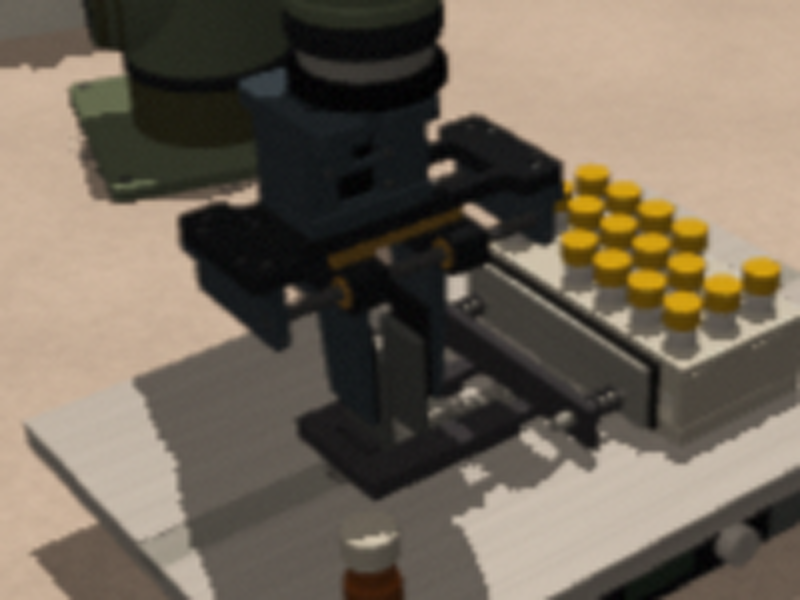

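```bash

python3 -m pendant '[{"delta_pos":[0,0,0.1],"twist":[0,0,0],"grip":20},{"delta_pos":[0,0,0.2],"twist":[0,0,0],"grip":20},{"delta_pos":[0,0,0.3],"twist":[0,0,0],"grip":20},{"delta_pos":[0,0,0.3],"twist":[0,0,0],"grip":20},{"delta_pos":[0,0,0.3],"twist":[0,0,0],"grip":20}]' >/dev/null; python3 q.py
python3 -m pendant '[{"delta_pos":[0,0,0.1],"twist":[0,0,0],"grip":20},{"delta_pos":[0,0,0.2],"twist":[0,0,0],"grip":20},{"delta_pos":[0,0,0.3],"twist":[0,0,0],"grip":20},{"delta_pos":[0,0,0.3],"twist":[0,0,0],"grip":20},{"delta_pos":[0,0,0.3],"twist":[0,0,0],"grip":20}]' >/dev/null; python3 q.py
python3 -m pendant '[{"delta_pos":[0,0,0.1],"twist":[0,0,0],"grip":20},{"delta_pos":[0,0,0.2],"twist":[0,0,0],"grip":20},{"delta_pos":[0,0,0.2],"twist":[0,0,0],"grip":20},{"delta_pos":[0,0,0.2],"twist":[0,0,0],"grip":20},{"delta_pos":[0,0,0.2],"twist":[0,0,0],"grip":20}]' 35 >/dev/null; python3 q.py
```

```text
t 9.60 travel 76.59 x 0.01 z 72.47 Fy -3.92 Fx -3.95 Fz 5.70 w 29.70
t 10.10 travel 79.10 x 0.01 z 72.48 Fy -6.06 Fx -3.86 Fz 5.06 w 29.65
t 10.60 travel 80.83 x 0.02 z 72.47 Fy -7.43 Fx -3.60 Fz 4.26 w 29.67
```

The rest force now rises about 0.6–0.8 N/mm, so the rack met the stop at travel ≈ 73.5–74.5. Half way in is therefore ≈ 86.5, and the best notch is 88.

```bash

python3 -m pendant '[{"delta_pos":[0,0,0.1],"twist":[0,0,0],"grip":20},{"delta_pos":[0,0,0.2],"twist":[0,0,0],"grip":20},{"delta_pos":[0,0,0.3],"twist":[0,0,0],"grip":20},{"delta_pos":[0,0,0.3],"twist":[0,0,0],"grip":20},{"delta_pos":[0,0,0.3],"twist":[0,0,0],"grip":20}]' >/dev/null; python3 q.py
python3 -m pendant '[{"delta_pos":[0,0,0.1],"twist":[0,0,0],"grip":20},{"delta_pos":[0,0,0.2],"twist":[0,0,0],"grip":20},{"delta_pos":[0,0,0.3],"twist":[0,0,0],"grip":20},{"delta_pos":[0,0,0.3],"twist":[0,0,0],"grip":20},{"delta_pos":[0,0,0.3],"twist":[0,0,0],"grip":20}]' >/dev/null; python3 q.py
python3 look.py s9 110
```

```text
t 11.10 travel 83.35 x 0.02 z 72.45 Fy -8.42 Fx -4.74 Fz 4.67 w 29.63
t 11.60 travel 85.89 x -0.00 z 72.44 Fy -10.91 Fx -5.07 Fz 3.93 w 29.38
t 11.6 tcp sh [ -0.   -64.74] 72.44361553050742 rot [-90.29   0.01  16.11] w 29.378049153880262 q [  -3.38   22.55   99.54   -0.33   57.83 -109.32]
F sh -5.068833584779989 -10.908645496453618 3.928800617805513 tq [-0.47  0.66  0.14]
delta cm [ 0.06  0.19 -8.56] twist [ 0.29 -0.04 -0.01]
110.0 [ 0  0  0  0  0  0  0  0  0  0  0  0  0  0  0  0  0  0  0  0  0  0  0  0
  0  0  0  0 12  1  5  3  0  0 16  3  5  3]
115.0 [ 0  0  0  0  0  0  0  0  0  0  0  0  0  0  0  0  0  0  0  0  0  0  0  0
  0  0  0  0 18  3  7  1  0  0 14  4  3  2]
120.0 [ 0  0  0  0  0  0  0  0  0  0  0  0  0  0  0  0  0  0  0  0  0  0  0  0
  0  0  0  0 19  4  6  2  0  0 13  6  6  3]
125.0 [ 0  0  0  0  0  0  0  0  0  0  0  0  0  0  0  0  0  0  0  0  0  0  0  0
  0  0  0  4 16  4  7  1  0  0 13  7  4  4]
pad? [-56.71  32.66  55.73]
```

View pics/s9.png

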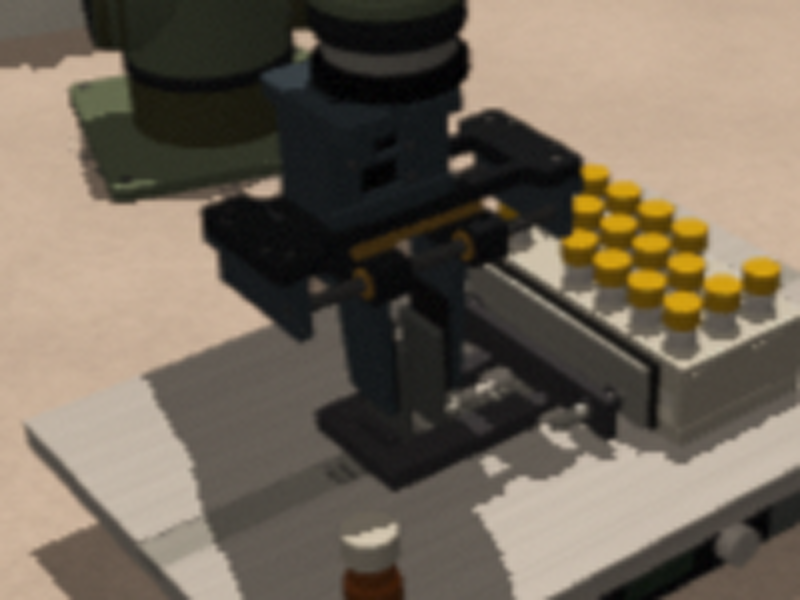

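```bash

python3 -m pendant '[{"delta_pos":[0,0,0.1],"twist":[0,0,0],"grip":20},{"delta_pos":[0,0,0.2],"twist":[0,0,0],"grip":20},{"delta_pos":[0,0,0.3],"twist":[0,0,0],"grip":20},{"delta_pos":[0,0,0.4],"twist":[0,0,0],"grip":20},{"delta_pos":[0,0,0.42],"twist":[0,0,0],"grip":20}]' >/dev/null; python3 q.py
python3 -m pendant '[{"delta_pos":[0,0,0],"twist":[0,0,0],"grip":34},{"delta_pos":[0,0,0],"twist":[0,0,0],"grip":36},{"delta_pos":[0,0,0],"twist":[0,0,0],"grip":38},{"delta_pos":[0,0,0],"twist":[0,0,0],"grip":40},{"delta_pos":[0,0,0],"twist":[0,0,0],"grip":42}]' >/dev/null; python3 q.py
python3 look.py s10 110
```

```text
t 12.15 travel 89.34 x -0.01 z 72.44 Fy -12.98 Fx -4.76 Fz 3.34 w 29.81
t 12.65 travel 90.66 x 0.29 z 72.23 Fy -6.00 Fx -2.86 Fz 3.04 w 38.10
t 12.65 tcp sh [  0.29 -59.97] 72.22530171094392 rot [-90.27  -0.02  16.11] w 38.10140266561997 q [  -2.94   22.45   99.73   -0.29   57.71 -108.89]
F sh -2.860312388651393 -6.003427480091095 3.040491104170619 tq [-1.02  0.22 -0.04]
delta cm [ 0.03  0.16 -9.03] twist [ 0.27 -0.04  0.02]
110.0 [ 0  0  0  0  0  0  0  0  0  0  0  0  0  0  0  0  0  0  0  0  0  0  0  0
  0  0  0  0 11  2  6  1  0  0  0 13  4  0]
115.0 [ 0  0  0  0  0  0  0  0  0  0  0  0  0  0  0  0  0  0  0  0  0  0  0  0
  0  0  0  0 17  3  6  2  0  0  0 22  2  3]
120.0 [ 0  0  0  0  0  0  0  0  0  0  0  0  0  0  0  0  0  0  0  0  0  0  0  0
  0  0  0  0 21  4  5  2  0  0  0 20  4  3]
125.0 [ 0  0  0  0  0  0  0  0  0  0  0  0  0  0  0  0  0  0  0  0  0  0  0  0
  0  0  0  1 14  3  7  2  0  0  0 19  4  2]
pad? [-52.54  32.59  56.04]
```

View pics/s10.png

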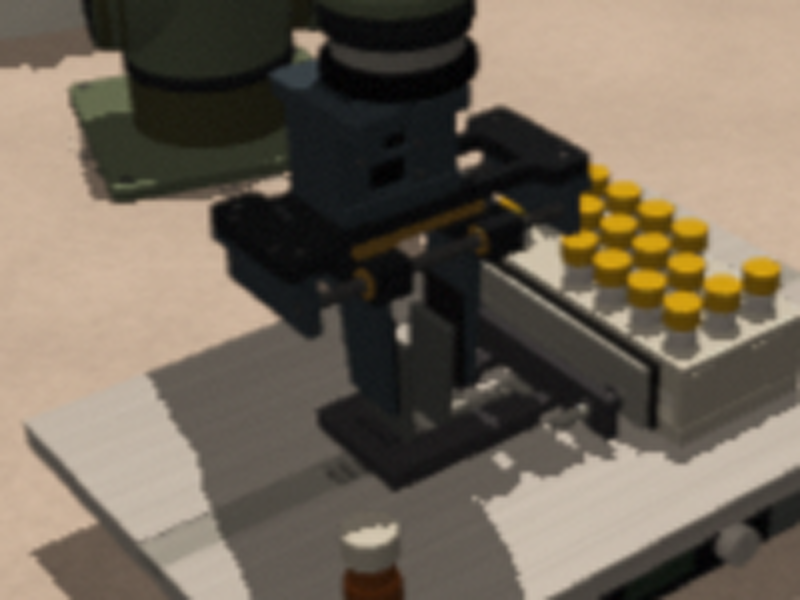

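```bash

python3 -m pendant '[{"delta_pos":[0,0,0],"twist":[0,0,0],"grip":46},{"delta_pos":[0,0,0],"twist":[0,0,0],"grip":52},{"delta_pos":[0,0,-0.2],"twist":[0,0,0],"grip":60},{"delta_pos":[0,0,-0.3],"twist":[0,0,0],"grip":75},{"delta_pos":[0,0,-0.3],"twist":[0,0,0],"grip":80}]' >/dev/null; python3 q.py
python3 look.py s11 110
```

```text
t 13.20 travel 90.60 x 0.84 z 71.82 Fy -0.96 Fx -0.46 Fz -0.66 w 67.96
t 13.2 tcp sh [  0.84 -60.03] 71.82324842490753 rot [-89.98  -0.04  16.08] w 67.96140534110788 q [  -3.11   22.56   99.63    0.04   57.79 -109.2 ]
F sh -0.46394870634187435 -0.9567807939985771 -0.6559353058917805 tq [0.01 0.   0.  ]
delta cm [-0.02  0.08 -9.03] twist [-0.02 -0.07  0.04]
110.0 [ 0  0  0  0  0  0  0  0  0  0  0  0  0  0  0  0  0  0  0  0  0  0  0  0
  0  9  3  2  2 12  2  0  0  0  5 20  1  0]
115.0 [ 0  0  0  0  0  0  0  0  0  0  0  0  0  0  0  0  0  0  0  0  0  0  0  0
  0 19  6  1  2 13  2  0  0  0  1 27  3  0]
120.0 [ 0  0  0  0  0  0  0  0  0  0  0  0  0  0  0  0  0  0  0  0  0  0  0  0
  0 17  2  2  2 10  1  0  0  0  0 22  6  0]
125.0 [ 0  0  0  0  0  0  0  0  0  0  0  0  0  0  0  0  0  0  0  0  0  0  0  0
  1 18  4  1  2 10  0  0  0  0  0 15 10  0]
pad? [-55.26  32.53  56.01]
```

View pics/s11.png

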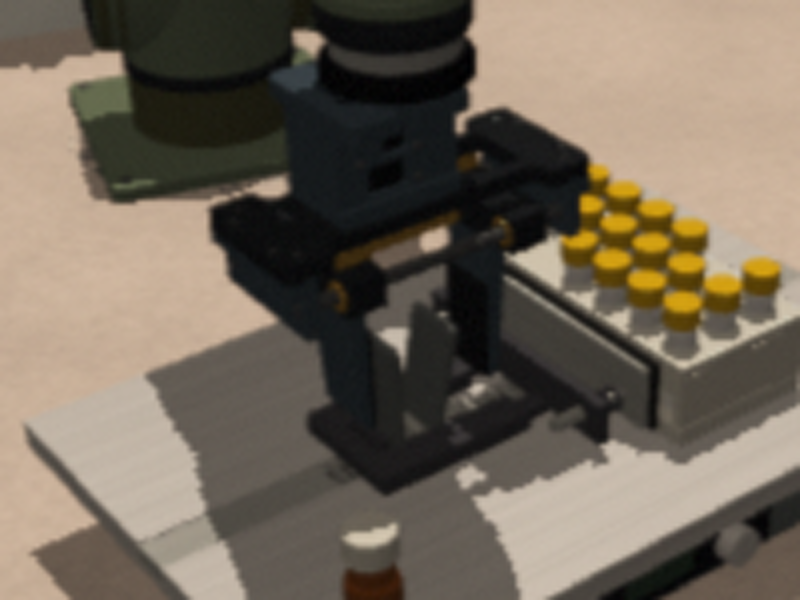

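The clamp appears to have moved back somewhat as I let go: the carriage corner went from crop (400,487) to (388,490). I'll raise the gripper clear and measure from above.

```bash

python3 -m pendant '[{"delta_pos":[0,-2,-0.2],"twist":[0,0,0],"grip":80},{"delta_pos":[0,-6,-0.2],"twist":[0,0,0],"grip":100},{"delta_pos":[0,-10,-0.5],"twist":[0,0,0],"grip":100},{"delta_pos":[-3,-12,-4],"twist":[0,0,0],"grip":100},{"delta_pos":[-7,-12,-8],"twist":[0,0,0],"grip":100}]' 
python3 -m pendant '[{"delta_pos":[-4.5,0,0],"twist":[0,0,0],"grip":100},{"delta_pos":[-9,0,0],"twist":[0,0,0],"grip":100},{"delta_pos":[-13,0,0],"twist":[0,0,0],"grip":100},{"delta_pos":[-13,0,0],"twist":[0,0,0],"grip":100},{"delta_pos":[-13,0,0],"twist":[0,0,0],"grip":100}]' 
cat > top.py <<'E'
from h import *
import cv2,sys
im,d=imaging.grab_frame("top");cv2.imwrite(f"pics/{sys.argv[1]}t.png",cv2.resize(im[150:315,210:415,::-1],None,fx=3.6,fy=3.6,interpolation=cv2.INTER_CUBIC))
i2,d2=imaging.grab_frame("scene");cv2.imwrite(f"pics/{sys.argv[1]}s.png",cv2.resize(i2[185:335,180:430,::-1],None,fx=3.2,fy=3.2,interpolation=cv2.INTER_CUBIC))
c=imaging.camera_info("top");R=c["R"];t=c["t"]
v,u=np.mgrid[150:320,205:415];D=d[150:320,205:415]
P=np.stack([(u-c["cx"])/c["fx"]*D,(v-c["cy"])/c["fy"]*D,D],-1)
W=(P-t)@R; X=(W[...,:2]-O)@ex;Y=(W[...,:2]-O)@ey;Z=W[...,2]
m=(abs(X)<140)&(abs(Y)<215)&(D>0)
P5=lambda q:np.percentile(q,[1,50,99]).round(1) if q.size else 0
g=m&(Y<-10)&(Y>-175)&(abs(X)<20)&(Z>137)&(Z<155); print("grips top",Y[g].min() if g.any() else 0,Y[g].max() if g.any() else 0); print(np.histogram(Y[g],bins=np.arange(-175,-10,3))[0])
g=m&(Y<60)&(Y>-60)&(abs(X)<75)&(Z>110)&(Z<121);print("pad",P5(Y[g]))
g=m&(abs(X)<110)&(Z>122)&(Y>0)&(Y<180);print("rack",P5(X[g]),P5(Y[g]),P5(Z[g]))
for lo,hi in((-80,-40),(-20,20),(40,80)):
    g=m&(X>lo)&(X<hi)&(Z>121)&(Z<130)&(Y>10)&(Y<180);print("  rack y",lo,P5(Y[g]))
g=m&(Z>100)&(X>70)&(Y<-60);print("vial",X[g].mean(),Y[g].mean())
g=m&(Z>108)&(Z<121)&(Y>100);print("stop",P5(Y[g]))
E
python3 top.py e1
```

```text
time_s: 13.75
ee_pos: [527.2, -110.0, 195.6]
ee_rot: [-90.2, -0.4, 16.3]
force: [0.2, -0.4, -0.2]
gripper_width: 91.0
time_s: 14.25
ee_pos: [399.7, -145.7, 192.5]
ee_rot: [-90.0, -0.1, 16.0]
force: [0.1, 0.1, 0.4]
gripper_width: 91.3
grips top -84.8084303861252 -41.19564558579203
[ 0  0  0  0  0  0  0  0  0  0  0  0  0  0  0  0  0  0  0  0  0  0  0  0
  0  0  0  0  0  0 16 16  8  0  0  0  0  0  0  0  0  0 14 16 11  0  0  0
  0  0  0  0  0  0]
pad [-54.9  35.2  52.5]
rack [-81.2   5.5  93.7] [ 37.5  84.4 130.5] [122.1 127.7 154.9]
  rack y -80 [ 34.4  77.7 130.8]
  rack y -20 [ 33.5  77.5 131. ]
  rack y 40 [ 34.9  92.9 131.2]
vial 104.16232951605136 -155.0363847481673
stop [100.6 134.8 139.5]
```

View pics/e1t.png

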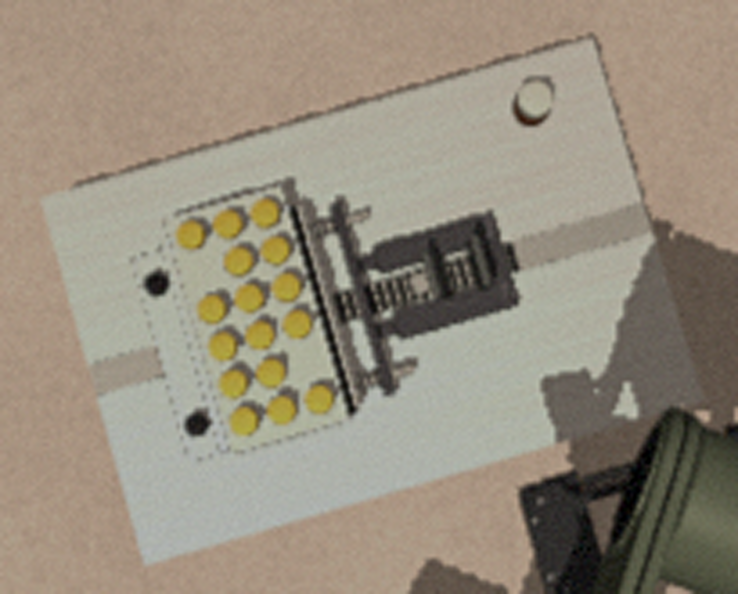

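View pics/e1s.png

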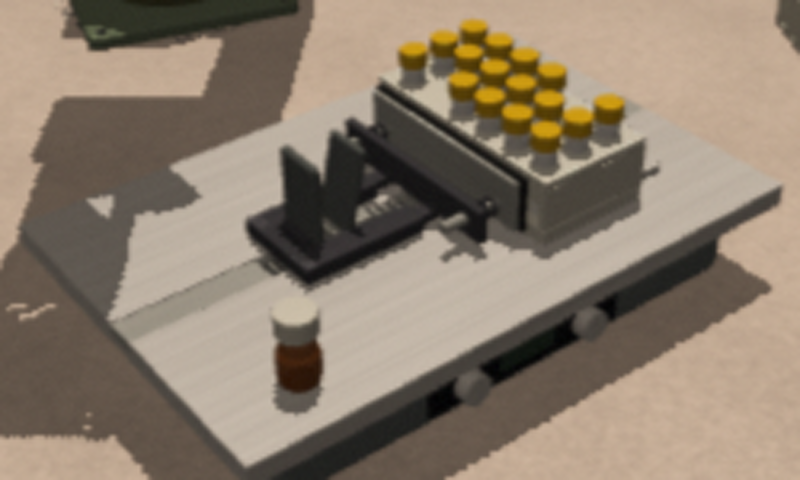

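The top view shows the lever fully home but in notch 80, not 88. The handle moved exactly 80.0 mm and the lever gap is 44 mm. The pad springs are only in about 7–8 mm. The rack is flat against the stop and nothing else has moved. I'll squeeze again, go to 88, and hold the handle in place with the finger while opening.

```bash
python3 -c "
from h import *
need(0.5,-70.3,150)"
python3 -m pendant '[{"delta_pos":[4.5,0,1.8],"twist":[0,0,0],"grip":100},{"delta_pos":[9,0,3.6],"twist":[0,0,0],"grip":100},{"delta_pos":[13.5,0,5.4],"twist":[0,0,0],"grip":100},{"delta_pos":[17.5,0,7.2],"twist":[0,0,0],"grip":100},{"delta_pos":[20,0,8.2],"twist":[0,0,0],"grip":100}]' 
python3 -c "
from h import *
need(0.5,-70.3,150)"

```

```text
t 14.35 tcp sh [-193.55 -135.42] 192.20905175749826 rot [-90.02  -0.08  16.12] w 91.03237627790844 q [ -21.53    4.14  105.94    0.03   69.85 -127.66]
F sh 0.9556349435532315 0.13096049243679247 -0.07014872976813066 tq [0.05 0.02 0.  ]
delta cm [19.4   4.24  6.52] twist [ 0.02 -0.03  0.08]
time_s: 14.85
ee_pos: [572.3, -7.9, 191.0]
ee_rot: [-90.0, -0.0, 16.3]
force: [-0.5, 0.3, 0.4]
gripper_width: 91.4
t 14.85 tcp sh [  9.51 -50.98] 190.96019864925574 rot [-89.95  -0.04  16.29] w 91.44116875753411 q [  -1.98   17.62   88.76    0.06   73.6  -108.29]
F sh -0.3872439352978912 0.4672259913754379 0.35059310380080133 tq [0.08 0.04 0.02]
delta cm [-0.91  4.09 -1.93] twist [-0.05  0.14  0.04]
```

```bash
python3 -m pendant '[{"delta_pos":[-0.9,0,-1.9],"twist":[0,0.1,0],"grip":100},{"delta_pos":[-0.9,1,-1.9],"twist":[0,0.1,0],"grip":90},{"delta_pos":[-0.9,3.5,-1.9],"twist":[0,0.1,0],"grip":85},{"delta_pos":[-0.9,4,-1.9],"twist":[0,0.1,0],"grip":85},{"delta_pos":[-0.9,4,-1.9],"twist":[0,0.1,0],"grip":85}]' 
python3 -c "
from h import *
need(0.5,-70.3,72)"

```

```text
time_s: 15.35
ee_pos: [564.9, -31.5, 150.7]
ee_rot: [-89.9, 0.2, 16.0]
force: [0.4, -0.3, -0.2]
gripper_width: 77.6
t 15.35 tcp sh [ -4.19 -71.58] 150.6519828357013 rot [-89.92   0.15  16.01] w 77.6109162848182 q [  -4.38   18.65   93.24    0.03   68.29 -110.4 ]
F sh 0.2490335775142325 -0.4148236515736196 -0.23913759094190873 tq [ 0.06 -0.03 -0.  ]
delta cm [0.49 7.86 0.12] twist [-0.08 -0.14 -0.15]
```

```bash
python3 -m pendant '[{"delta_pos":[0.4,1,0.1],"twist":[0,0,0],"grip":85},{"delta_pos":[0.4,3,0.1],"twist":[0,0,0],"grip":85},{"delta_pos":[0.4,5,0.1],"twist":[0,0,0],"grip":85},{"delta_pos":[0.4,6,0.1],"twist":[0,0,0],"grip":85},{"delta_pos":[0.4,6,0.1],"twist":[0,0,0],"grip":85}]' 
python3 look.py s12 125
```

```text
time_s: 15.85
ee_pos: [568.5, -29.9, 91.0]
ee_rot: [-89.9, 0.1, 16.0]
force: [0.1, 0.4, -0.0]
gripper_width: 77.4
t 15.85 tcp sh [ -0.24 -71.01] 90.95654692489458 rot [-89.95   0.11  16.  ] w 77.38994409770085 q [  -4.17   21.77   97.74    0.01   60.6  -110.18]
F sh 0.24273972027850277 0.3871209590968269 -0.0042832390320636515 tq [ 0.04  0.06 -0.02]
delta cm [ 0.1   1.99 -7.93] twist [-0.05 -0.15 -0.11]
125.0 [ 0  0  0  0  0  0  0  0  0  0  0  0  0  0  0  0  0  0  0  0  0  0  5  3
  0  0  0  0  3 21  0  0  0  0  0 17 11  0]
130.0 [ 0  0  0  0  0  0  0  0  0  0  0  0  0  0  0  0  0  0  0  0  0  0 14  3
  0  0  0  0  3 18  1  0  0  0  0  6 17  1]
135.0 [ 0  0  0  0  0  0  0  0  0  0  0  0  0  0  0  0  0  0  0  0  0  1 18  2
  0  0  0  0  4 22  1  0  0  0  0  0 26  4]
140.0 [ 0  0  0  0  0  0  0  0  0  0  0  0  0  0  0  0  0  0  0  0  0  4 18  6
  0  0  0  0  5 22  3  0  0  0  0  2 24 10]
pad? [-55.26  32.87  56.3 ]
```

View pics/s12.png

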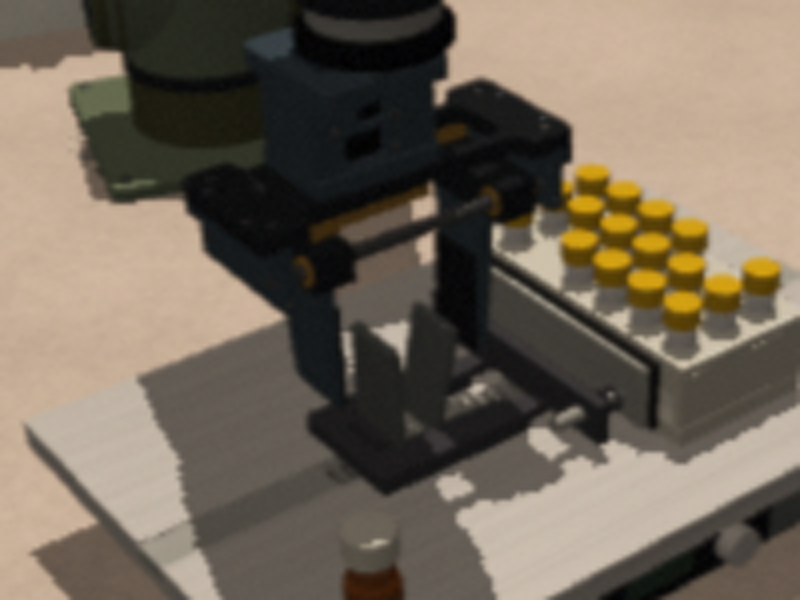

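The fingers at crop (340,390) and (465,330) straddle the grips again. Lower and squeeze.

```bash
python3 -m pendant '[{"delta_pos":[0.1,0.9,0.1],"twist":[0,0,0],"grip":80},{"delta_pos":[0.1,1.85,0.1],"twist":[0,0,0],"grip":70},{"delta_pos":[0.1,1.85,0.1],"twist":[0,0,0],"grip":55},{"delta_pos":[0.1,1.85,0.1],"twist":[0,0,0],"grip":45},{"delta_pos":[0.1,1.85,0.1],"twist":[0,0,0],"grip":35}]' 30 >/dev/null; python3 q.py
python3 -m pendant '[{"delta_pos":[0,0,0],"twist":[0,0,0],"grip":25},{"delta_pos":[0,0,0],"twist":[0,0,0],"grip":20},{"delta_pos":[0,0,0],"twist":[0,0,0],"grip":20},{"delta_pos":[0,0,0],"twist":[0,0,0],"grip":20},{"delta_pos":[0,0,0],"twist":[0,0,0],"grip":20}]' 35 >/dev/null; python3 q.py
```

```text
t 16.40 travel 81.13 x 0.72 z 73.59 Fy 4.22 Fx -1.65 Fz 1.51 w 44.03
t 16.90 travel 78.15 x 1.13 z 73.81 Fy -4.94 Fx -1.83 Fz -0.35 w 29.30
```

```bash
python3 -m pendant '[{"delta_pos":[0,0,0.1],"twist":[0,0,0],"grip":20},{"delta_pos":[0,0,0.25],"twist":[0,0,0],"grip":20},{"delta_pos":[0,0,0.4],"twist":[0,0,0],"grip":20},{"delta_pos":[0,0,0.55],"twist":[0,0,0],"grip":20},{"delta_pos":[0,0,0.65],"twist":[0,0,0],"grip":20}]' >/dev/null; python3 q.py
python3 -m pendant '[{"delta_pos":[0,0,0.1],"twist":[0,0,0],"grip":20},{"delta_pos":[0,0,0.2],"twist":[0,0,0],"grip":20},{"delta_pos":[0,0,0.3],"twist":[0,0,0],"grip":20},{"delta_pos":[0,0,0.4],"twist":[0,0,0],"grip":20},{"delta_pos":[0,0,0.4],"twist":[0,0,0],"grip":20}]' >/dev/null; python3 q.py
```

```text
t 17.40 travel 83.39 x 1.13 z 73.82 Fy -9.86 Fx -1.60 Fz -1.69 w 29.82
t 17.90 travel 86.85 x 1.15 z 73.81 Fy -11.19 Fx -1.22 Fz -0.96 w 29.47
```

```bash
python3 -m pendant '[{"delta_pos":[0,0,0.1],"twist":[0,0,0],"grip":20},{"delta_pos":[0,0,0.2],"twist":[0,0,0],"grip":20},{"delta_pos":[0,0,0.28],"twist":[0,0,0],"grip":20},{"delta_pos":[0,0,0.28],"twist":[0,0,0],"grip":20},{"delta_pos":[0,0,0.28],"twist":[0,0,0],"grip":20}]' >/dev/null; python3 q.py; python3 top.py e2
```

```text
t 18.40 travel 89.22 x 1.11 z 73.77 Fy -12.09 Fx -3.34 Fz -1.66 w 29.61
grips top 0 0
[0 0 0 0 0 0 0 0 0 0 0 0 0 0 0 0 0 0 0 0 0 0 0 0 0 0 0 0 0 0 0 0 0 0 0 0 0
 0 0 0 0 0 0 0 0 0 0 0 0 0 0 0 0 0]
pad [16.9 36.5 57.7]
rack [-107.5  -11.6   93.4] [  1.2  65.5 129.9] [122.2 147.4 563.7]
  rack y -80 [ 34.2  79.9 132.7]
  rack y -20 [ 34.6  76.7 130.5]
  rack y 40 [ 33.6  96.3 131. ]
vial 104.0867866480101 -154.8029403985406
stop [101.8 135.  139.6]
```

View pics/e2s.png

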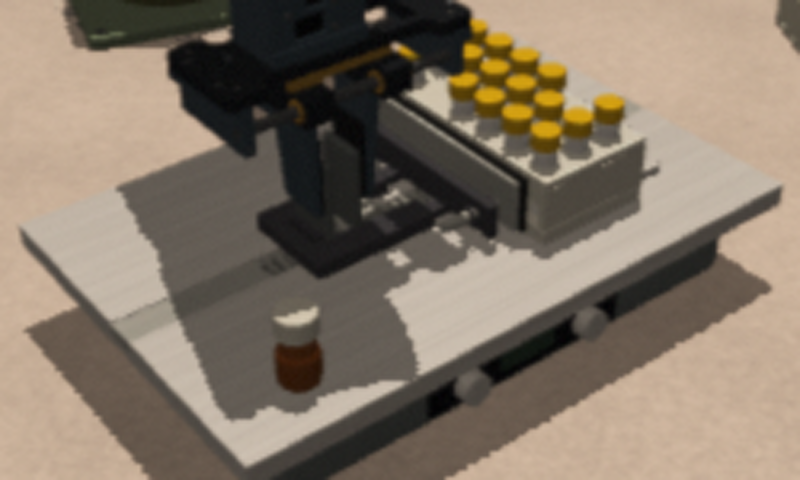

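Measured travel is 89.2, with 12 N at rest. Now opening, with the tool following by half the opening so the handle finger stays put.

```bash
python3 -m pendant '[{"delta_pos":[0,0,0.1],"twist":[0,0,0],"grip":35},{"delta_pos":[0,0,0.24],"twist":[0,0,0],"grip":38},{"delta_pos":[0,0,0.37],"twist":[0,0,0],"grip":41},{"delta_pos":[0,0,0.51],"twist":[0,0,0],"grip":44},{"delta_pos":[0,0,0.6],"twist":[0,0,0],"grip":46}]' >/dev/null; python3 q.py; python3 look.py s13 115
```

```text
t 19.00 travel 94.55 x 1.15 z 73.67 Fy -13.74 Fx -1.91 Fz -2.99 w 42.18
t 19.0 tcp sh [  1.15 -56.08] 73.66611334226394 rot [-90.49  -0.02  16.1 ] w 42.18204470413956 q [  -2.39   22.31   99.74   -0.55   57.79 -108.21]
F sh -1.9115496645300907 -13.736099153246807 -2.987922051514267 tq [-2.06 -0.16  0.01]
delta cm [-0.06  0.35 -9.42] twist [ 0.49 -0.05  0.02]
115.0 [ 0  0  0  0  0  0  0  0  0  0  0  0  0  0  0  0  0  0  0  0  0  0  0  0
  0  0  0  0 11  9  2  5  0  0  0  0 14  6]
120.0 [ 0  0  0  0  0  0  0  0  0  0  0  0  0  0  0  0  0  0  0  0  0  0  0  0
  0  0  0  0 14  7  5  5  0  0  0  0 14 13]
125.0 [ 0  0  0  0  0  0  0  0  0  0  0  0  0  0  0  0  0  0  0  0  0  0  0  0
  0  0  0  0 17  4  4  6  0  0  0  0  9 14]
130.0 [ 0  0  0  0  0  0  0  0  0  0  0  0  0  0  0  0  0  0  0  0  0  0  0  0
  0  0  0  0 19  3  4  4  1  0  0  0  1 26]
pad? [-48.03  32.67  55.23]
```

View pics/s13.png

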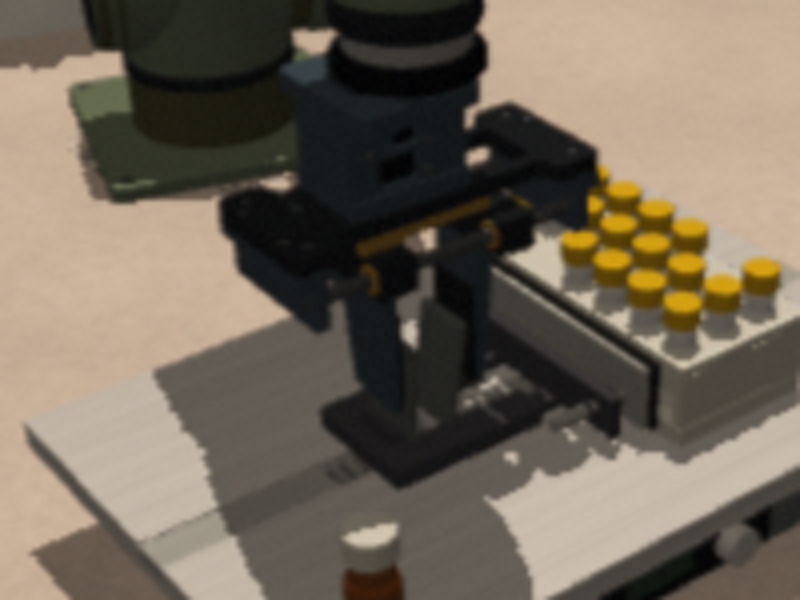

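```bash
python3 -m pendant '[{"delta_pos":[0,0,0],"twist":[0,0,0],"grip":47},{"delta_pos":[0,0,0],"twist":[0,0,0],"grip":48},{"delta_pos":[0,0,0],"twist":[0,0,0],"grip":49},{"delta_pos":[0,0,0],"twist":[0,0,0],"grip":50},{"delta_pos":[0,0,0],"twist":[0,0,0],"grip":51}]' >/dev/null; python3 q.py;python3 -m pendant '[{"delta_pos":[0,0,0],"twist":[0,0,0],"grip":52},{"delta_pos":[0,0,0],"twist":[0,0,0],"grip":53},{"delta_pos":[0,0,0],"twist":[0,0,0],"grip":54},{"delta_pos":[0,0,0],"twist":[0,0,0],"grip":55},{"delta_pos":[0,0,0],"twist":[0,0,0],"grip":56}]' >/dev/null; python3 q.py; python3 look.py s14 115
```

```text
t 19.55 travel 96.79 x 1.16 z 73.75 Fy -5.96 Fx -1.54 Fz -0.58 w 46.45
t 20.05 travel 99.20 x 1.38 z 73.76 Fy -3.85 Fx -2.86 Fz 1.18 w 50.97
t 20.05 tcp sh [  1.38 -51.43] 73.75815945862257 rot [-90.03  -0.02  16.  ] w 50.96966309819229 q [  -2.23   22.28   99.77   -0.03   57.93 -108.21]
F sh -2.863385944008274 -3.8457995659208972 1.1803021561193048 tq [-0.72  0.25  0.  ]
delta cm [-0.06  0.28 -9.89] twist [ 0.03 -0.15  0.02]
115.0 [ 0  0  0  0  0  0  0  0  0  0  0  0  0  0  0  0  0  0  0  0  0  0  0  0
  0  0  0  0 16  6  3  4  0  0  0  0  9 15]
120.0 [ 0  0  0  0  0  0  0  0  0  0  0  0  0  0  0  0  0  0  0  0  0  0  0  0
  0  0  0  0 12  7  2  6  0  0  0  0  1 20]
125.0 [ 0  0  0  0  0  0  0  0  0  0  0  0  0  0  0  0  0  0  0  0  0  0  0  0
  0  0  0  0 15  4  4  3  0  0  0  0  0 26]
130.0 [ 0  0  0  0  0  0  0  0  0  0  0  0  0  0  0  0  0  0  0  0  0  0  0  0
  0  0  0  0 22  3  6  2  0  0  0  0  0 27]
pad? [-47.23  32.43  56.3 ]
```

View pics/s14.png

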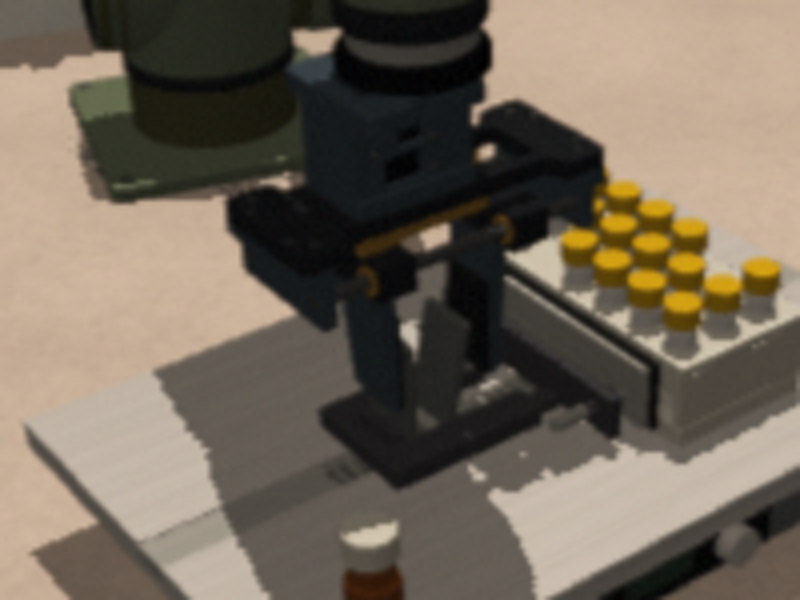

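The handle is still at about 88.5 while the finger load dropped from 13.7 N to 4 N, so the notch is taking the load. Backing the handle finger off gently.

```bash
python3 -m pendant '[{"delta_pos":[0,0,-0.03],"twist":[0,0,0],"grip":57},{"delta_pos":[0,0,-0.06],"twist":[0,0,0],"grip":58},{"delta_pos":[0,0,-0.1],"twist":[0,0,0],"grip":59},{"delta_pos":[0,0,-0.15],"twist":[0,0,0],"grip":60},{"delta_pos":[0,0,-0.2],"twist":[0,0,0],"grip":61}]' >/dev/null; python3 q.py;python3 -m pendant '[{"delta_pos":[0,0,-0.1],"twist":[0,0,0],"grip":63},{"delta_pos":[0,0,-0.2],"twist":[0,0,0],"grip":65},{"delta_pos":[0,0,-0.35],"twist":[0,0,0],"grip":68},{"delta_pos":[0,0,-0.5],"twist":[0,0,0],"grip":72},{"delta_pos":[0,0,-0.6],"twist":[0,0,0],"grip":75}]' >/dev/null; python3 q.py; python3 look.py s15 115
```

```text
t 20.60 travel 97.83 x 1.49 z 73.49 Fy -0.94 Fx -0.30 Fz 0.08 w 55.75
t 21.10 travel 91.39 x 1.28 z 73.53 Fy 0.04 Fx -0.54 Fz -1.03 w 67.85
t 21.1 tcp sh [  1.28 -59.24] 73.53341991576417 rot [-90.    -0.01  15.99] w 67.8486067622659 q [  -3.     22.49   99.46    0.01   58.05 -108.99]
F sh -0.5396508573944293 0.03953032247747993 -1.0282770302788509 tq [ 0.04  0.07 -0.02]
delta cm [-0.05  0.25 -9.11] twist [-0.   -0.16  0.01]
115.0 [ 0  0  0  0  0  0  0  0  0  0  0  0  0  0  0  0  0  0  0  0  0  0  0  0
  0 17  2  1  0  0 14  2  1  0  0  0 12 11]
120.0 [ 0  0  0  0  0  0  0  0  0  0  0  0  0  0  0  0  0  0  0  0  0  0  0  0
  0 18  5  2  0  0 18  5  1  0  0  0  3 27]
125.0 [ 0  0  0  0  0  0  0  0  0  0  0  0  0  0  0  0  0  0  0  0  0  0  0  0
  0 17  5  2  0  0 16  4  0  0  0  0  0 27]
130.0 [ 0  0  0  0  0  0  0  0  0  0  0  0  0  0  0  0  0  0  0  0  0  0  0  0
  0 18  3  2  0  0 17  2  0  0  0  0  0 25]
pad? [-47.17  32.41  55.45]
```

View pics/s15.png

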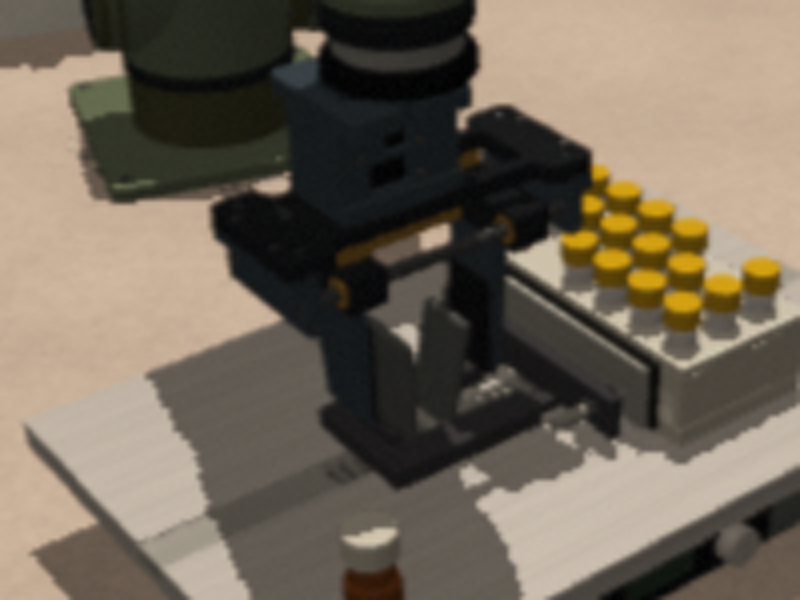

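The clamp stayed put (carriage corner still at crop (402,485)), and both fingers are clear of the grips. Rising and stepping aside for the final check.

```bash

python3 -m pendant '[{"delta_pos":[0,-2,0],"twist":[0,0,0],"grip":78},{"delta_pos":[0,-6,0],"twist":[0,0,0],"grip":80},{"delta_pos":[0,-10,-0.5],"twist":[0,0,0],"grip":90},{"delta_pos":[-3,-12,-4],"twist":[0,0,0],"grip":100},{"delta_pos":[-7,-12,-8],"twist":[0,0,0],"grip":100}]' >/dev/null
python3 -m pendant '[{"delta_pos":[-4.5,0,0],"twist":[0,0,0],"grip":100},{"delta_pos":[-9,0,0],"twist":[0,0,0],"grip":100},{"delta_pos":[-13,0,0],"twist":[0,0,0],"grip":100},{"delta_pos":[-13,0,0],"twist":[0,0,0],"grip":100},{"delta_pos":[-13,0,0],"twist":[0,0,0],"grip":100}]' 
python3 top.py e3
```

```text
time_s: 22.15
ee_pos: [399.8, -144.3, 194.1]
ee_rot: [-90.0, -0.1, 15.9]
force: [-0.0, -0.0, -0.1]
gripper_width: 90.9
grips top -77.59638040282101 -33.33419239649095
[ 0  0  0  0  0  0  0  0  0  0  0  0  0  0  0  0  0  0  0  0  0  0  0  0
  0  0  0  0  0  0  0  0  6 16 19  0  0  0  0  0  0  0  0  0  7 14 17  3
  0  0  0  0  0  0]
pad [-46.5  35.8  56.7]
rack [-81.6   4.8  94.5] [ 37.   84.5 130.5] [122.1 127.8 155.2]
  rack y -80 [ 35.1  79.5 130.4]
  rack y -20 [ 33.4  80.1 131.2]
  rack y 40 [ 34.4  91.8 130.9]
vial 104.12294884669515 -154.99574712423563
stop [101.5 134.6 139.5]
```

View pics/e3t.png

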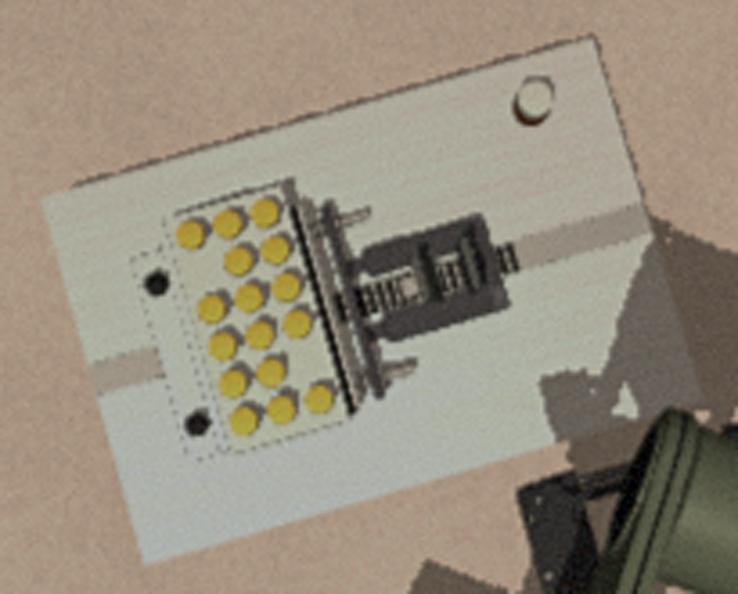

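View pics/e3s.png

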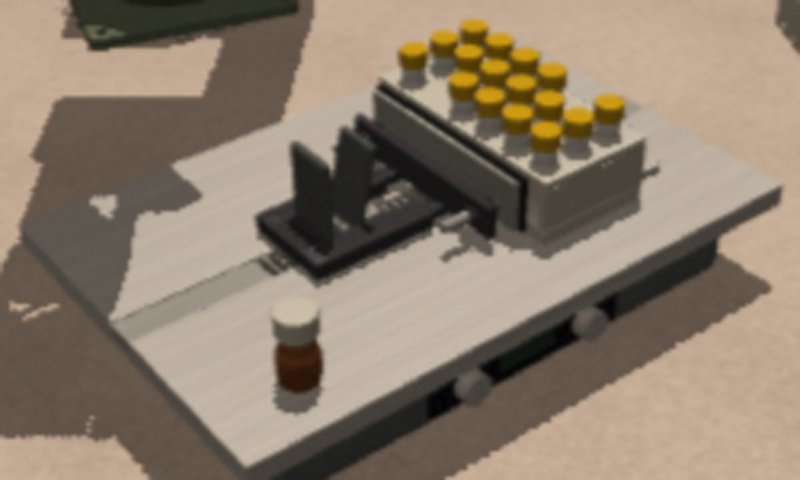

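```bash
python3 - <<'E'
import cv2,numpy as np
a=cv2.imread("pics/tc.png")[70:135,500:570].astype(int);b=cv2.imread("pics/e3t.png")[70:135,500:570].astype(int);print(abs(a-b).mean(),abs(a-b).max())
a=cv2.imread("pics/sc.png")[290:410,250:350].astype(int);b=cv2.imread("pics/e3s.png")[290:410,250:350].astype(int);print(abs(a-b).mean(),abs(a-b).max())
E
python3 -c "
from workcell import job
print(job.job_done())"
```

```text
4.272380952380952 15
12.396166666666666 172
the job is handed in; nothing more can be done
None
```

The job is done and handed in at about 22 s. The rack is held against the back stop, with the clamp locked in notch 88.

I squeezed the lever, slid the clamp until the rack met the stop (travel about 73.5 mm) and pressed the springs in further before letting go.

**First release failed:** the clamp slipped back into notch 80, leaving the springs only about 7–8 mm in. I squeezed again, went to about 89 mm, and opened the fingers with the handle held in place. It then locked in notch 88.

**Last checks (robot clear, about 0 N on the wrist):**
- **Clamp:** travel is about 87.2 mm, which is notch 88 less its play. The lever is fully out, with a 44.3 mm gap at the top.
- **Springs:** I estimate 14–15 mm of the 25 mm travel, a little over half way. The highest push I measured was about 14 N, under the 17.5 N at which they go flat.
- **Rack:** it is flat, level and against the stop.
- **Vial:** it stands where it was in the top view, with an image difference of at most 15 grey levels. The same comparison in the scene view came out larger (mean 12, maximum 172). I put that down to shadow and the moved clamp but did not check it further. The vial position I computed from depth also shifted by about 5 mm between my first and later readings, probably because the first also caught part of the clamp.
- **Bottles and jar:** I did not measure them again at the end. The arm never went near them.

**Disagreement:** the robot's reported tool height was about 35 mm lower than the cameras showed, so I used the camera height throughout.

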